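Queue the warm wax moulds in reverse order

TASK

Move the four rubber moulds from the wooden press board to the aluminium queue tray in reverse order, because the last one pressed is the warmest and is filled first: the mould farthest from the blue end of the board goes into the bay next to the tray's blue end, and so on, until the one nearest the board's blue end stands in the bay farthest from the tray's blue end. Stand each mould upright, flat on the floor in the middle of its bay and square to the tray, with its 46 mm side across the tray as on the board. Set them down without dropping or tipping them, let go, and leave the tub and the jar where they are.

Things in the scene. Friction and masses are not known exactly. Their poses are not given: they have to be found in the camera images.
- teal_center (a point): The pale teal green mould: an upright block of hard vulcanised rubber, loose, about 95 g, 32 mm (its x, along the row) by 46 mm (its y, across the row) by 56 mm high (z), with a brass filling hole in its top. This point is its centre, 28 mm above its underside. Starts standing on the pad of its own colour.
- orange_center (a point): The brick orange mould: an upright block of hard vulcanised rubber, loose, about 95 g, 32 mm (its x, along the row) by 46 mm (its y, across the row) by 56 mm high (z), with a brass filling hole in its top. This point is its centre, 28 mm above its underside. Starts standing on the pad of its own colour.
- charcoal_center (a point): The near-black charcoal mould: an upright block of hard vulcanised rubber, loose, about 95 g, 32 mm (its x, along the row) by 46 mm (its y, across the row) by 56 mm high (z), with a brass filling hole in its top. This point is its centre, 28 mm above its underside. Starts standing on the pad of its own colour.
- cream_center (a point): The cream yellow mould: an upright block of hard vulcanised rubber, loose, about 95 g, 32 mm (its x, along the row) by 46 mm (its y, across the row) by 56 mm high (z), with a brass filling hole in its top. This point is its centre, 28 mm above its underside. Starts standing on the pad of its own colour.
- pad_teal: The pale teal green pad, 44 mm (x, along the row) by 66 mm (y) by 4 mm thick, fixed to the press board, on which the pale teal green mould stands at the start; it stays there and so marks that mould's place in the row. Origin: centre of its underside; its top is 4 mm higher; axes parallel to the press board's.
- pad_orange: The brick orange pad, 44 mm (x, along the row) by 66 mm (y) by 4 mm thick, fixed to the press board, on which the brick orange mould stands at the start; it stays there and so marks that mould's place in the row. Origin: centre of its underside; its top is 4 mm higher; axes parallel to the press board's.
- pad_charcoal: The near-black charcoal pad, 44 mm (x, along the row) by 66 mm (y) by 4 mm thick, fixed to the press board, on which the near-black charcoal mould stands at the start; it stays there and so marks that mould's place in the row. Origin: centre of its underside; its top is 4 mm higher; axes parallel to the press board's.
- pad_cream: The cream yellow pad, 44 mm (x, along the row) by 66 mm (y) by 4 mm thick, fixed to the press board, on which the cream yellow mould stands at the start; it stays there and so marks that mould's place in the row. Origin: centre of its underside; its top is 4 mm higher; axes parallel to the press board's.
- press_board: Press board, fixed: wood, 12 mm thick, with the four coloured pads in a row at x = -84, -28, 28, 84 mm (colours change places each time). Origin on the table under the row's middle, x along the row to the blue end, y across. 90 mm wide, x = -116 to +138; blue bar with knob at x = 118 to 138, 38 mm high.
- queue_tray: Queue tray, fixed, aluminium: four empty bays (slate-grey liners) in a row, centres x = -84, -28, 28, 84 mm, y = 0. Bay floor 10 mm up; bays 51 mm long between ribs 5 mm thick that rise 8 mm above the floor; sides open. Origin on the table under the row's middle, x along the row to the blue end, y across. 90 mm wide, x = -116 to +138; blue bar with knob at x = 118 to 138, 36 mm high.
- tub: Bystander: a round, bowl-shaped, milky clear plastic tub, 110 mm across, 60 mm high, loose. Origin: centre of its underside. Leave it alone.
- jar: Bystander: a small amber glass jar with a white cap, 48 mm across, 60 mm high, loose. Origin: centre of its underside. Leave it alone.
There are look-alikes about, which are no part of the job. What is shaped like the part that bears charcoal_center but purple is not meant.

How it is judged:
By the outcome, as a careful person would: the job done as asked, in the order asked, and still so for the second after the job is handed in, with the robot touching nothing.
It also fails if it takes over 106 s, if anything falls off the work surface, if the arm or the gripper's body presses on something with over 40 N, if the wrist force passes 120 N, or if a joint passes its speed limit or range.

ROBOT

A 6-joint arm with a two-finger parallel gripper is mounted at the origin on the work surface. World frame = base frame: x ahead of the robot, y to its left, z up, the work surface at z = 0. Lengths are in m, angles in degrees, forces in N, time in s.
With the tool pointing down it reaches from about 0.3 to 0.75 m from the base axis. Payload 8.5 kg.
Tool frame: the origin (TCP) lies at the very end of the fingers, on their centre line; the grasp point (between the pads) lies grasp_offset behind it (grasp_offset is the distance from the TCP to the grasp point, in m); x points along the fingers, z is the direction in which the jaws open and shut, and the axes are right-handed (so a half turn about x gives the same grasp; the last joint's range is limited). The gripper opens to 85 mm and grips with 20 to 120 N. Pads are 22 mm wide; open, the fingers measure 114 mm over their backs; the gripper's body (76 mm by 85 mm) begins 54 mm behind the grasp point. The pads swing forward as they close: fully open they stand 13 mm farther back than shut.
Start: joints at [-75.82, 21.807, 74.336, -0, 83.858, -12.336], TCP at [0.246, -0.492, 0.231] pointing down, gripper open.
Joint ranges: [-178.18, 178.18], [-50.72, 133.34], [12.68, 142.11], [-81.47, 261.47], [9.98, 163.14], [-165.26, 165.26]. Speed limits (degrees/s): [136.94, 136.94, 180, 180, 180, 180].

INTERFACE

Orientations are given as a 3x3 rotation matrix whose columns are the frame's x, y, z axes.
In Python, from rig import observe, get_image, close_job, recognise, grasp_offset gives the robot as it stands.
- The arm moves only by the tool drive_tool, never from a script. Its argument "targets" is a list that holds one entry, the list of rows, each a list of 7 numbers: the shift along the tool's x, y, z in units of 50 mm (1.0 is 50 mm), then the turn, a rotation vector about the tool's x, y, z in rad, then the opening, from -1 (shut) to 1 (fully open), so that 0 is half open. A call has 1 to 5 rows; each row shifts and turns the commanded pose from where the row before left it, along the tool's axes as they then stand; what a row does not reach is not made up. A row lasts 1/10 s, in which the tool goes at most 50 mm and 8.59 degrees, less where a joint would pass 70% of its speed; a pose out of reach is approached as far as the arm can. A call is refused whole if a number of a shift passes 1 or a number of a turn 0.15, either way. A call with a gripper value outside its range is refused whole. The fingers move at their own pace and stop on an object; "force" is the grip in N (left out, the last holds). Time passes only in rows, so rows that do not move let the fingers close. It gives the time, the measured TCP pose, the force and the opening at its end, in the units of the state.
- observe(): the state, without advancing time (a new reading comes with each control period).
- get_image(name): name is "scene" or "top" or "wrist"; returns a dict with "image" (420x560x3 uint8, red, green, blue), "fx", "fy", "cx", "cy" (pixels), "rvec" (rotation vector, rad) and "tvec" (3), from world to camera coordinates, as OpenCV has them. Camera axes: x right, y down, z forward; pixel columns grow to the right and rows downward; lengths in m; the calibration is good to about 2 mm. A picture is of the moment at which its call begins. There is no depth.
- close_job(): hands the job in, once; it reports no verdict.
Trained networks look in a picture, given as the dict that the camera call returned (one of the last four; its "shot" number tells which), for a name from the list of things; names that differ only in an ending like _2 or _b are one class to them, and where a whole thing is asked for, a point or a joint stands for the part that bears it (a point fixed in the world has none). Each returns a list of dicts, best first, with "p" (0 to 1); they miss things now and then, are a little off and sometimes report something else, mostly with a low value. They report only what shows in the picture. A call takes as long as a camera call. They do not tell look-alikes from the thing itself.
- recognise(label, picture): "at" ([column, row] as shares, 0 to 1, of the picture: columns of its width, rows of its height, amid what is visible of it).
The state is a dict: "time_s": time; "q": joint angles; "qvel": joint speeds; "joint_efforts": joint torques, N m; "position": TCP position; "tool_rot": TCP orientation; "ft_force": force on the tool from outside, world axes, zero at the start; "wrist_torque": the same for the moment, N m; "grip_width": finger opening in m.
Only numpy, scipy, OpenCV 4.12 (cv2) and the standard library are available. Lean on these libraries where they do the work, as an engineer would, in place of code of your own. Each camera call takes 0.05 s, during which the arm holds its last target.

## Working session

There is one attempt and no reset: what is moved stays moved. The work goes in short steps, Python scripts to look and compute and a tool call to move; the robot and the scene stay as the last step left them, time stands still between calls to the robot, and variables do not carry over. Pictures are saved under pics/ and viewed, and the job is handed in when it is done.

Besides the shell and the picture viewer there is one more tool, called after "Emit:" as a command line: name --argument value ..., lists and objects as JSON in quotes. drive_tool: Moves the arm, as the interface text tells. Its arguments: {"type":"object","properties":{"targets":{"type":"array"},"force":{"type":"number"}},"required":["targets"]}

```bash
ls; mkdir -p pics; python3 - <<'E'
from rig import *
import cv2
s=observe(); print(s); print(grasp_offset)
for n in ("top","scene","wrist"):
    p=get_image(n); cv2.imwrite(f"pics/{n}0.png",p["image"][:,:,::-1]); print(n,{k:v for k,v in p.items() if k!="image"})
    for l in ("teal_center","orange_center","charcoal_center","cream_center","press_board","queue_tray","tub","jar"):
        print(l,[([round(a*b) for a,b in zip(r["at"],(560,420))],round(r["p"],2)) for r in recognise(l,p)][:4])
E
```

```text
pics
{'time_s': 0.0, 'q': array([-7.58204898e+01,  2.18405759e+01,  7.43865509e+01,  1.78145781e-03,
        8.38589698e+01, -1.23360579e+01]), 'qvel': array([ 0.03136031, -0.05729484, -0.0829972 ,  0.11372599,  0.07490785,
        0.04974775]), 'joint_efforts': array([-3.04821158e-03, -4.48472714e+01, -2.31281751e+01, -3.91903441e-04,
        4.78551927e-03, -5.05242141e-07]), 'position': array([ 0.24546821, -0.49184045,  0.23070509]), 'tool_rot': array([[-3.38122641e-04,  8.94814645e-01,  4.46437719e-01],
       [ 1.46445929e-03,  4.46437709e-01, -8.94813515e-01],
       [-9.99998871e-01,  3.51233156e-04, -1.46137032e-03]]), 'ft_force': array([0.41749166, 0.18923278, 0.37266757]), 'wrist_torque': array([-0.01411067, -0.03167851, -0.01535091]), 'grip_width': 0.08546998718264011}
0.0187
top {'fx': 497.14177637760037, 'fy': 497.14177637760037, 'cx': 282.40890634095, 'cy': 208.13865546337658, 'rvec': array([ 2.18253016, -2.18127851,  0.08572082]), 'tvec': array([0.04952787, 0.55377913, 1.00407727]), 'shot': 1}
teal_center [([218, 201], 0.86)]
orange_center [([230, 177], 0.75)]
charcoal
[... 403 characters left out ...]
98414, -0.37374923,  1.1695517 ]), 'shot': 2}
teal_center [([352, 237], 0.92), ([353, 254], 0.37)]
orange_center [([327, 252], 0.63)]
charcoal_center [([453, 245], 0.91), ([371, 221], 0.87)]
cream_center [([385, 202], 0.88), ([391, 224], 0.22)]
press_board [([322, 275], 0.84)]
queue_tray [([187, 192], 0.8)]
tub [([212, 272], 0.93)]
jar [([301, 158], 0.64)]
wrist {'fx': 333.59493580484735, 'fy': 333.59493580484735, 'cx': 279.0210432663642, 'cy': 212.3297823418705, 'rvec': array([-2.43325823,  1.50555058,  0.24237396]), 'tvec': array([-0.54961269, -0.04035834,  0.38090401]), 'shot': 3}
teal_center []
orange_center []
charcoal_center []
cream_center []
press_board []
queue_tray []
tub []
jar []
```

View pics/top0.png

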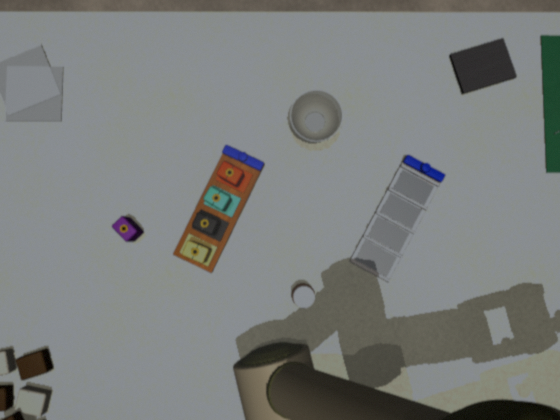

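View pics/scene0.png

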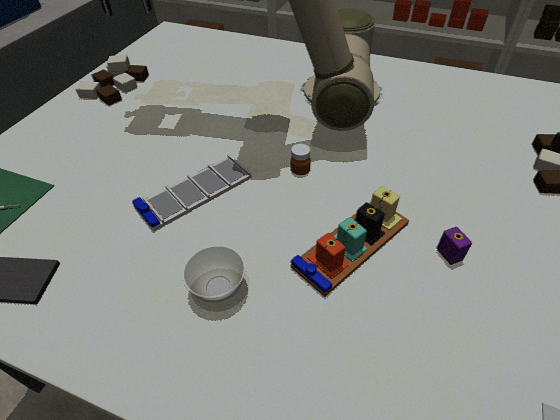

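View pics/wrist0.png

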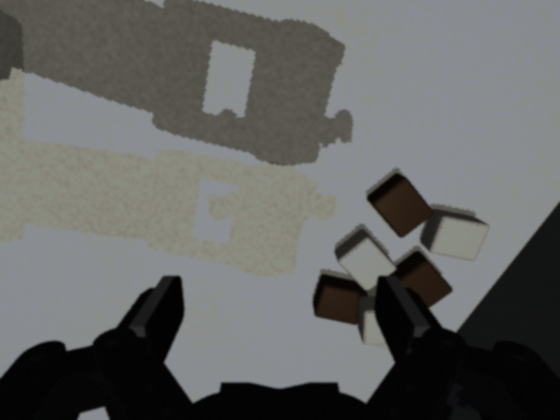

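The top view shows the board's row, from the blue bar at (243,158): orange, teal, charcoal, cream. The tray's blue bar is at (424,168). The purple block at (127,228) is the look-alike. The tub is near (315,116) and the jar near (303,295). I'll zoom in to get the corners.

```bash
python3 - <<'E'
import cv2,numpy as np
t=cv2.imread("pics/top0.png"); s=cv2.imread("pics/scene0.png")
a=cv2.resize(t[140:280,165:275],None,fx=4,fy=4,interpolation=cv2.INTER_CUBIC)
b=cv2.resize(t[148:288,340:450],None,fx=4,fy=4,interpolation=cv2.INTER_CUBIC)
b=np.clip(b*1.5,0,255).astype(np.uint8)
cv2.imwrite("pics/z1.png",np.hstack([a,b])[:600,:800*2])
print(np.hstack([a,b]).shape)
cv2.imwrite("pics/z1.png",cv2.resize(np.hstack([a,b]),(800,509)))
# scene tray
c=cv2.resize(s[145:240,125:260],None,fx=5,fy=5,interpolation=cv2.INTER_CUBIC);cv2.imwrite("pics/z2.png",c)
c=cv2.resize(s[180:300,285:415],None,fx=5,fy=5,interpolation=cv2.INTER_CUBIC);cv2.imwrite("pics/z3.png",c)
E
```

```text
(560, 880, 3)
```

View pics/z1.png

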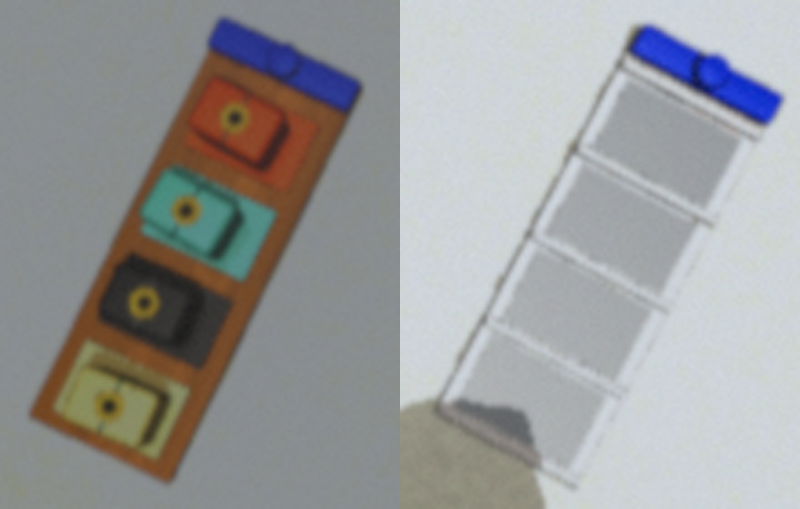

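View pics/z2.png

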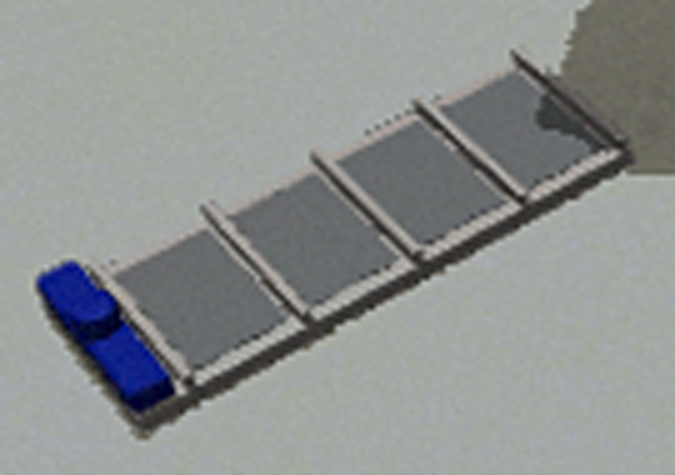

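View pics/z3.png

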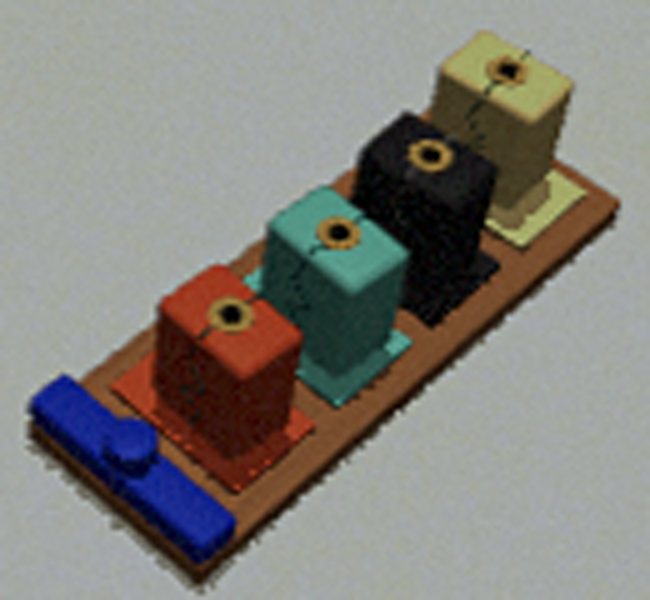

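```bash
cat > h.py <<'E'
import numpy as np,cv2
from scipy.optimize import least_squares
CAM={"top":dict(f=497.14177637760037,c=(282.40890634095,208.13865546337658),r=[2.18253016,-2.18127851,0.08572082],t=[0.04952787,0.55377913,1.00407727]),
"scene":dict(f=391.6527845078531,c=(284.72874892040636,215.53593224465698),r=[1.47713611,2.1591922,-0.84572342],t=[0.16898414,-0.37374923,1.1695517])}
def proj(cam,P):
    c=CAM[cam] if isinstance(cam,str) else cam
    K=np.array([[c["f"],0,c["c"][0]],[0,c["f"],c["c"][1]],[0,0,1.]])
    return cv2.projectPoints(np.atleast_2d(np.array(P,float)),np.array(c["r"],float),np.array(c["t"],float),K,None)[0][:,0]
def ray(cam,uv,z):
    c=CAM[cam] if isinstance(cam,str) else cam
    R=cv2.Rodrigues(np.array(c["r"],float))[0];C=-R.T@np.array(c["t"],float)
    d=R.T@np.array([(uv[0]-c["c"][0])/c["f"],(uv[1]-c["c"][1])/c["f"],1])
    return C+d*(z-C[2])/d[2]
def fromcam(p): return dict(f=p["fx"],c=(p["cx"],p["cy"]),r=p["rvec"],t=p["tvec"])
def w(pose,P):
    P=np.atleast_2d(np.array(P,float)); a=pose[2]; R=np.array([[np.cos(a),-np.sin(a)],[np.sin(a),np.cos(a)]])
    return np.c_[P[:,:2]@R.T+pose[:2],P[:,2]]
E
python3 - <<'E'
from h import *
def T1(u,v,ox,oy): return ((u+.5)*1.1/4-.5+ox,(v+.5)*1.1/4-.5+oy)
S=lambda u,v,ox,oy:((u+.5)/5-.5+ox,(v+.5)/5-.5+oy)
print("cols",[ray("top",q,0) for q in((424,168),(378,270))])
# orientation: x axis along blue dir; left in top image is +y?
tr=[]
for x,l,r in((56,(576,151),(715,219)),(0,(532,236),(667,307)),(-56,(488,319),(622,394)),(-112,(441,408),(577,486))):
    tr+=[("top",T1(l[0]-400,l[1],340,148),(x,45,18)),("top",T1(r[0]-400,r[1],340,148),(x,-45,18))]
for x,a,b in((-112,(515,52),(625,147)),(-56,(417,103),(522,199)),(0,(316,155),(417,257)),(56,(206,207),(308,318))):
    tr+=[("scene",S(*a,125,145),(x,-45,18)),("scene",S(*b,125,145),(x,45,18))]
bd=[]
for u,P in(((30,415),(-116,45,12)),((168,484),(-116,-45,12))): bd.append(("top",T1(*u,165,140),P))
# pads corners
for u,P in(((82,340),(-62,33,16)),((190,382),(-62,-33,16)),((277,209),(-6+0,-33,16)),((250,280),(-50,-33,16)),((204,367),(-50-56,-33,16))):
    pass
bd+=[("top",T1(219,18,165,140),(138,45,38)),("top",T1(361,85,165,140),(138,-45,38))]
bd+=[("scene",S(619,203,285,180),(-116,45,12)),("scene",S(200,572,285,180),(138,45,12)),
     ("scene",S(65,376,285,180),(118,-45,38)),("scene",S(235,515,285,180),(118,45,38)),("scene",S(30,408,285,180),(138,-45,38)),("scene",S(200,550,285,180),(138,45,38))]
for nm,D,in(("tray",tr),("board",bd)):
  for flip in(1,-1):
    if nm=="tray" and 0: pass
    best=None
    for use in(("top","scene"),("top",),("scene",)):
        d=[k for k in D if k[0] in use]
        def f(p): return np.concatenate([(proj(c,w(p,[[P[0]/1e3,flip*P[1]/1e3,P[2]/1e3]]))[0]-uv) for c,uv,P in d])
        rs=[least_squares(f,[.5,0.3 if nm=="board" else 0,a],loss="soft_l1") for a in(0,1.5,3,-1.5)]
        r=min(rs,key=lambda r:r.cost)
        print(nm,flip,use,r.x[:2].round(4),np.degrees(r.x[2]).round(2)%360,"cost",r.cost.round(1)); 
        if len(use)==2 and flip==1: print(f(r.x).reshape(-1,2).round(1).tolist())
H={"orange":((234,118),(231,315)),"teal":((185,210),(338,233)),"charcoal":((144,302),(431,155)),"cream":((109,406),(509,71))}
for k,(a,b) in H.items():
    print(k,ray("top",T1(*a,165,140),.072).round(4),ray("scene",S(*b,285,180),.072).round(4))
E
```

```text
cols [array([ 0.6409854 , -0.25034886,  0.        ]), array([ 0.42608158, -0.14969977,  0.        ])]
tray 1 ('top', 'scene') [ 0.5261 -0.1824] 331.58 cost 5.8
[[-0.0, -1.5], [0.3, 0.4], [-0.4, -1.2], [1.1, 0.0], [-0.9, -0.2], [1.0, 0.1], [-0.7, -0.7], [0.8, -1.1], [0.2, -0.6], [0.3, -0.9], [0.2, -0.9], [0.9, -0.3], [-0.2, -0.8], [0.7, -0.3], [0.0, -0.1], [0.1, -0.2]]
tray 1 ('top',) [ 0.5251 -0.1821] 331.69 cost 3.3
tray 1 ('scene',) [ 0.5276 -0.1824] 331.3 cost 0.8
tray -1 ('top', 'scene') [ 0.5255 -0.1559] 27.65 cost 597.9
tray -1 ('top',) [ 0.5253 -0.1554] 27.48 cost 298.4
tray -1 ('scene',) [ 0.498  -0.2003] 269.78 cost 188.4
board 1 ('top', 'scene') [0.546  0.1863] 334.76 cost 17.4
[[-0.1, -0.2], [1.1, -0.5], [-0.1, -3.3], [0.5, -3.2], [1.0, 0.4], [0.2, 1.7], [-0.3, -3.8], [2.0, -1.6], [-1.1, -4.1], [1.1, -1.7]]
board 1 ('top',) [0.5424 0.1872] 334.11 cost 2.8
board 1 ('scene',) [0.5492 0.1853] 335.57 cost 8.5
board -1 ('top', 'scene') [0.5427 0.1802] 12.41 cost 514.8
board -1 ('top',) [0.5414 0.1802] 12.86 cost 179.9
board -1 ('scene',) [0.5833 0.2638] 333.86 cost 269.8
orange [0.6211 0.1553 0.072 ] [0.6191 0.153  0.072 ]
teal [0.5709 0.1813 0.072 ] [0.5686 0.1783 0.072 ]
charcoal [0.5212 0.2028 0.072 ] [0.5183 0.201  0.072 ]
cream [0.4654 0.2209 0.072 ] [0.4632 0.2192 0.072 ]
```

```bash
cat > plan.py <<'E'
import sys,numpy as np
from rig import observe
from scipy.spatial.transform import Rotation as Ro
# usage: plan.py x y z psi_z [step_units]
def tgt(psi):
    a=np.radians(psi); z=np.array([np.cos(a),np.sin(a),0]); x=np.array([0,0,-1.]); return np.c_[x,np.cross(z,x),z]
def plan(pos,psi,step=0.8,n=None,open_=1):
    s=observe(); p=s["position"];R=s["tool_rot"];U,_,V=np.linalg.svd(R);R=U@V;G=tgt(psi);pos=np.array(pos)
    rv=Ro.from_matrix(R.T@G).as_rotvec(); d=np.linalg.norm(pos-p)
    N=n or max(1,int(np.ceil(max(d/.05/step,np.linalg.norm(rv)/.149))))
    print("t",round(s["time_s"],2),"now",p.round(4),"psi",np.degrees(np.arctan2(R[1,2],R[0,2])).round(2),"err mm",((pos-p)*1e3).round(1),"rv",rv.round(3),"w",round(s["grip_width"],4),"F",s["ft_force"].round(1),"N",N)
    dv=rv/N; dp=(pos-p)/N; C=R.copy(); acc=p.copy(); rows=[]
    for i in range(N):
        want=p+dp*(i+1)
        sh=np.round(C.T@(want-acc)/.05,2); t=np.round(dv,3)
        acc=acc+C@(sh*.05); C=C@Ro.from_rotvec(t).as_matrix(); rows.append([float(v) for v in sh]+[float(v) for v in t]+[open_])
    for i in range(0,N,5): print(str(rows[i:i+5]).replace(" ",""))
if __name__=="__main__":
    a=[float(v) for v in sys.argv[1:]]
    plan(a[:3],a[3],a[4] if len(a)>4 else .8,open_=a[5] if len(a)>5 else 1)
E
python3 - <<'E'
import cv2,numpy as np
from plan import *
R=cv2.Rodrigues(np.array([-2.43325823,1.50555058,0.24237396]))[0];t=np.array([-0.54961269,-0.04035834,0.38090401])
s=observe();C=-R.T@t
print(C, s["tool_rot"].T@(C-s["position"]),(s["tool_rot"].T@R.T).round(3))
E
python3 plan.py 0.49 0.21 0.26 64.8 .8
```

```text
[ 0.31770353 -0.45599188  0.3740677 ] [-1.42746633e-01  8.07041451e-02 -1.26214601e-04] [[ 0.001 -0.313  0.95 ]
 [-0.    -0.95  -0.313]
 [ 1.    -0.    -0.001]]
t 1.35 now [ 0.2455 -0.4921  0.2313] psi -63.49 err mm [244.5 702.1  28.7] rv [-2.239 -0.     0.   ] w 0.0855 F [-0.3  0.3 -0.6] N 19
[[-0.03,0.56,-0.55,-0.118,-0.0,0.0,1],[-0.03,0.62,-0.47,-0.118,-0.0,0.0,1],[-0.03,0.67,-0.4,-0.118,-0.0,0.0,1],[-0.03,0.72,-0.32,-0.118,-0.0,0.0,1],[-0.03,0.75,-0.23,-0.118,-0.0,0.0,1]]
[[-0.03,0.77,-0.15,-0.118,-0.0,0.0,1],[-0.03,0.78,-0.05,-0.118,-0.0,0.0,1],[-0.03,0.78,0.04,-0.118,-0.0,0.0,1],[-0.03,0.77,0.14,-0.118,-0.0,0.0,1],[-0.03,0.75,0.22,-0.118,-0.0,0.0,1]]
[[-0.03,0.72,0.31,-0.118,-0.0,0.0,1],[-0.03,0.68,0.39,-0.118,-0.0,0.0,1],[-0.03,0.62,0.47,-0.118,-0.0,0.0,1],[-0.03,0.57,0.54,-0.118,-0.0,0.0,1],[-0.03,0.5,0.6,-0.118,-0.0,0.0,1]]
[[-0.03,0.42,0.66,-0.118,-0.0,0.0,1],[-0.03,0.35,0.7,-0.118,-0.0,0.0,1],[-0.03,0.26,0.74,-0.118,-0.0,0.0,1],[-0.03,0.17,0.76,-0.118,-0.0,0.0,1]]
```

Emit:
drive_tool --targets '[[[-0.03,0.56,-0.55,-0.118,0,0,1],[-0.03,0.62,-0.47,-0.118,0,0,1],[-0.03,0.67,-0.4,-0.118,0,0,1],[-0.03,0.72,-0.32,-0.118,0,0,1],[-0.03,0.75,-0.23,-0.118,0,0,1]]]'

```text
time_s: 1.85
position: [0.3104, -0.3058, 0.239]
tool_rot: [[0.0, 0.491, 0.871], [-0.0, 0.871, -0.491], [-1.0, -0.0, 0.0]]
ft_force: [0.6, -0.4, 0.2]
grip_width: 0.0854
```

Emit:
drive_tool --targets '[[[-0.03,0.77,-0.15,-0.118,0,0,1],[-0.03,0.78,-0.05,-0.118,0,0,1],[-0.03,0.78,0.04,-0.118,0,0,1],[-0.03,0.77,0.14,-0.118,0,0,1],[-0.03,0.75,0.22,-0.118,0,0,1]]]'

```text
time_s: 2.35
position: [0.3745, -0.1211, 0.2466]
tool_rot: [[0.001, -0.076, 0.997], [-0.0, 0.997, 0.076], [-1.0, -0.0, 0.001]]
ft_force: [1.6, -0.9, 0.5]
grip_width: 0.0855
```

Emit:
drive_tool --targets '[[[-0.03,0.72,0.31,-0.118,0,0,1],[-0.03,0.68,0.39,-0.118,0,0,1],[-0.03,0.62,0.47,-0.118,0,0,1],[-0.03,0.57,0.54,-0.118,0,0,1],[-0.03,0.5,0.6,-0.118,0,0,1]]]'

```text
time_s: 2.85
position: [0.4386, 0.0639, 0.2541]
tool_rot: [[0.001, -0.619, 0.786], [-0.0, 0.786, 0.619], [-1.0, -0.0, 0.0]]
ft_force: [-0.8, -0.6, -0.7]
grip_width: 0.0855
```

Emit:
drive_tool --targets '[[[-0.03,0.42,0.66,-0.118,0,0,1],[-0.03,0.35,0.7,-0.118,0,0,1],[-0.03,0.26,0.74,-0.118,0,0,1],[-0.03,0.17,0.76,-0.118,0,0,1],[0,0,0,0,0,0,1]]]'

```text
time_s: 3.35
position: [0.4904, 0.2133, 0.2594]
tool_rot: [[0.0, -0.909, 0.417], [0.001, 0.417, 0.909], [-1.0, 0.0, 0.001]]
ft_force: [-1.3, -0.6, -0.1]
grip_width: 0.0856
```

```bash
python3 - <<'E'
from rig import *
import cv2,pickle
p=get_image("wrist");pickle.dump(p,open("w1.pkl","wb"));cv2.imwrite("pics/w1.png",p["image"][:,:,::-1])
s=observe();print(s["time_s"],s["position"],s["tool_rot"].round(3).tolist())
p=get_image("top");pickle.dump(p,open("t1.pkl","wb"))
E
```

```text
3.4 [0.48984854 0.21150181 0.25935513] [[-0.0, -0.907, 0.42], [-0.0, 0.42, 0.907], [-1.0, 0.0, -0.0]]
```

View pics/w1.png

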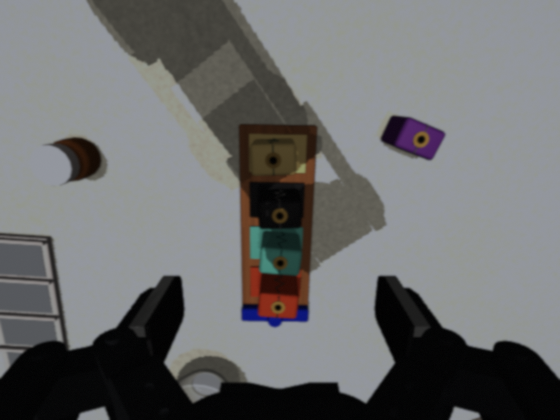

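The wrist view shows cream at (273,160), charcoal at (280,215), teal at (281,263) and orange at (278,307), with the tray at the left edge. I'll zoom in to get the yaws.

```bash
python3 - <<'E'
import cv2
s=cv2.imread("pics/w1.png")
c=cv2.resize(s[118:328,230:328],None,fx=5,fy=5,interpolation=cv2.INTER_CUBIC)
c=cv2.convertScaleAbs(c,alpha=1.4)
cv2.imwrite("pics/w1a.png",c[:560]);cv2.imwrite("pics/w1b.png",c[490:]);print(c.shape)
E
```

```text
(1050, 490, 3)
```

View pics/w1a.png

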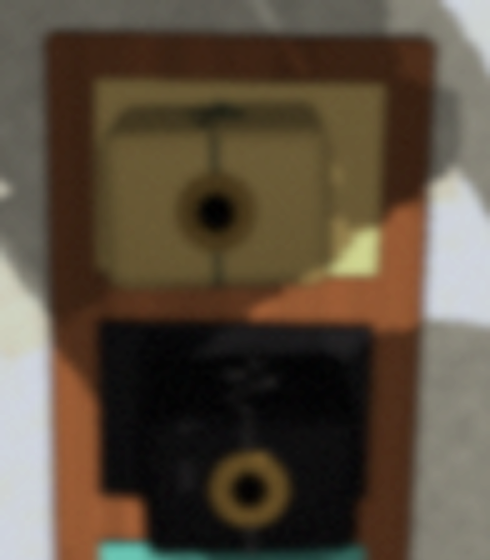

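View pics/w1b.png

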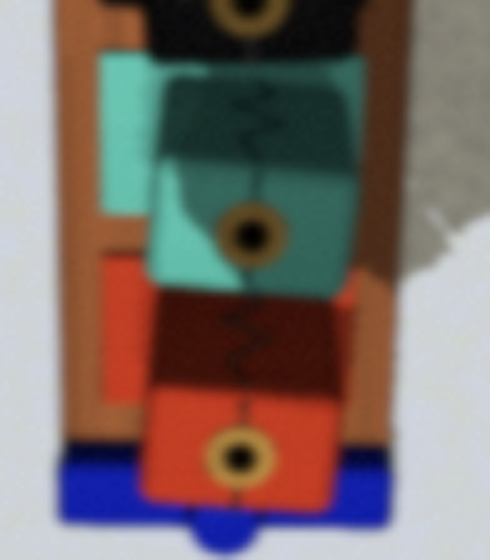

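```bash
python3 - <<'E'
from h import *; import pickle
p=pickle.load(open("w1.pkl","rb"));c=fromcam(p)
S=lambda u,v,b=0:((u+.5)/5-.5+230,(v+b+.5)/5-.5+118)
H={"cream":(216,211,0),"charcoal":(249,489,0),"teal":(251,236,490),"orange":(240,458,490)}
E={"cream":[((108,281,0),(318,281,0)),((118,131,0),(320,131,0))],"charcoal":[((155,546,0),(352,546,0))],"teal":[((155,284,490),(335,297,490)),((165,158,490),(350,173,490))],"orange":[((150,499,490),(325,509,490)),((160,385,490),(340,398,490))]}
for k,u in H.items():
    y=[]
    for a,b in E[k]:
        d=ray(c,S(*b),.072)-ray(c,S(*a),.072); y.append(((np.degrees(np.arctan2(d[1],d[0]))+90)%180-90).round(1))
    print(k,ray(c,S(*u),.072).round(4),"y-axis ang",y)
L=[ray(c,S(48,35),.012),ray(c,S(435,37),.012),ray(c,S(66,440,490),.012),ray(c,S(392,440,490),.012)]
print(np.round(L,4))
a=lambda d:np.degrees(np.arctan2(d[1],d[0]))
print("board edges",a(L[2]-L[0]),a(L[3]-L[1]),a(L[0]-L[1]),"centre end",(L[0]+L[1])/2)
E
```

```text
cream [0.4641 0.2193 0.072 ] y-axis ang [np.float64(65.3), np.float64(65.3)]
charcoal [0.5197 0.201  0.072 ] y-axis ang [np.float64(65.3)]
teal [0.5698 0.1785 0.072 ] y-axis ang [np.float64(60.7), np.float64(60.3)]
orange [0.6202 0.1526 0.072 ] y-axis ang [np.float64(61.4), np.float64(60.6)]
[[0.4205 0.1965 0.012 ]
 [0.4575 0.2761 0.012 ]
 [0.6322 0.0951 0.012 ]
 [0.6691 0.1753 0.012 ]]
board edges -25.596867657250627 -25.47041892943821 -114.93779643574456 centre end [0.43901778 0.23628877 0.012     ]
```

```bash
python3 plan.py 0.4642 0.2199 0.11 65.3 .8
```

```text
t 3.45 now [0.4896 0.2103 0.2595] psi 65.0 err mm [ -25.4    9.6 -149.5] rv [-0.005 -0.001 -0.   ] w 0.0855 F [0.6 0.2 0.1] N 4
[[0.75,0.13,-0.01,-0.001,-0.0,-0.0,1],[0.74,0.14,-0.01,-0.001,-0.0,-0.0,1],[0.75,0.13,-0.01,-0.001,-0.0,-0.0,1],[0.75,0.14,-0.01,-0.001,-0.0,-0.0,1]]
```

Emit:
drive_tool --targets '[[[0.75,0.13,-0.01,-0.001,0,0,1],[0.75,0.14,-0.01,-0.001,0,0,1],[0.75,0.13,-0.01,-0.001,0,0,1],[0.75,0.14,-0.01,-0.001,0,0,1],[0,0,0,0,0,0,1]]]'

```text
time_s: 3.95
position: [0.4615, 0.2181, 0.1066]
tool_rot: [[-0.009, -0.907, 0.421], [-0.002, 0.421, 0.907], [-1.0, 0.007, -0.005]]
ft_force: [-0.2, -0.1, 0.3]
grip_width: 0.0853
```

```bash
python3 plan.py 0.4642 0.2199 0.024 65.3 .4; python3 - <<'E'
from rig import *
import cv2,pickle
p=get_image("wrist");pickle.dump(p,open("w2.pkl","wb"));cv2.imwrite("pics/w2.png",p["image"][:,:,::-1])
E
```

```text
t 3.95 now [0.4615 0.2181 0.1066] psi 65.1 err mm [  2.7   1.8 -82.6] rv [-0.004 -0.005 -0.007] w 0.0853 F [-0.2 -0.1  0.3] N 5
[[0.33,-0.01,0.01,-0.001,-0.001,-0.001,1],[0.33,-0.01,0.02,-0.001,-0.001,-0.001,1],[0.33,-0.01,0.01,-0.001,-0.001,-0.001,1],[0.33,-0.0,0.01,-0.001,-0.001,-0.001,1],[0.33,-0.01,0.01,-0.001,-0.001,-0.001,1]]
```

View pics/w2.png

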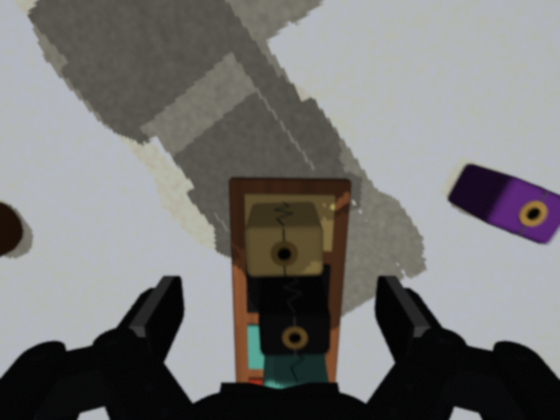

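Emit:
drive_tool --targets '[[[0,0,0,0,0,0,1],[0,0,0,0,0,0,1]]]'

```text
time_s: 4.2
position: [0.4658, 0.2194, 0.1119]
tool_rot: [[0.004, -0.907, 0.42], [0.001, 0.42, 0.907], [-1.0, -0.003, 0.002]]
ft_force: [-0.3, -0.5, 0.1]
grip_width: 0.0853
```

```bash
python3 plan.py 0.4642 0.2199 0.024 65.3 .4; python3 - <<'E'
from h import *; import pickle
p=pickle.load(open("w2.pkl","rb"));c=fromcam(p)
print(ray(c,(284.5,254),.072),ray(c,(295,338),.072))
E
```

```text
t 4.2 now [0.4658 0.2194 0.1119] psi 65.16 err mm [ -1.6   0.5 -87.9] rv [-0.003  0.002  0.003] w 0.0853 F [-0.3 -0.5  0.1] N 5
[[0.35,0.01,-0.0,-0.001,0.0,0.001,1],[0.35,0.01,-0.0,-0.001,0.0,0.001,1],[0.35,0.0,-0.0,-0.001,0.0,0.001,1],[0.36,0.01,-0.01,-0.001,0.0,0.001,1],[0.35,0.0,0.0,-0.001,0.0,0.001,1]]
[0.4659642  0.21970495 0.072     ] [0.52204112 0.20135404 0.072     ]
```

Emit:
drive_tool --targets '[[[0.2,0,0,0,0,0,1],[0.4,0,0,0,0,0,1],[0.4,0,0,0,0,0,1],[0.4,0,0,0,0,0,1],[0.2,0,0,0,0,0,1]]]'

```text
time_s: 4.7
position: [0.4641, 0.2194, 0.0286]
tool_rot: [[-0.001, -0.908, 0.42], [-0.0, 0.42, 0.908], [-1.0, 0.001, -0.001]]
ft_force: [-0.6, -0.2, 0.2]
grip_width: 0.0852
```

Emit:
drive_tool --targets '[[[0.1,0,0,0,0,0,1],[0,0,0,0,0,0,1],[0,0,0,0,0,0,1]]]'

```text
time_s: 5.0
position: [0.4649, 0.2196, 0.0255]
tool_rot: [[0.001, -0.908, 0.419], [0.0, 0.419, 0.908], [-1.0, -0.001, 0.001]]
ft_force: [1.0, 0.1, 0.6]
grip_width: 0.0854
```

```bash
python3 plan.py 0.4645 0.2199 0.024 65.3 .4; python3 - <<'E'
from rig import *
from h import *
import cv2,pickle
p=get_image("wrist");pickle.dump(p,open("w2.pkl","wb"));cv2.imwrite("pics/w3.png",p["image"][:,:,::-1])
for k in("cream_center","charcoal_center"): print(recognise(k,p)[:2])
E
```

```text
t 5.0 now [0.4649 0.2196 0.0255] psi 65.2 err mm [-0.4  0.3 -1.5] rv [-0.002  0.001  0.001] w 0.0854 F [1.  0.1 0.6] N 1
[[0.03,0.01,0.0,-0.002,0.001,0.001,1]]
[{'at': [0.4971, 0.7433], 'p': 0.85}]
[{'at': [0.5218, 0.9029], 'p': 0.86}, {'at': [0.965, 0.5371], 'p': 0.68}]
```

View pics/w3.png

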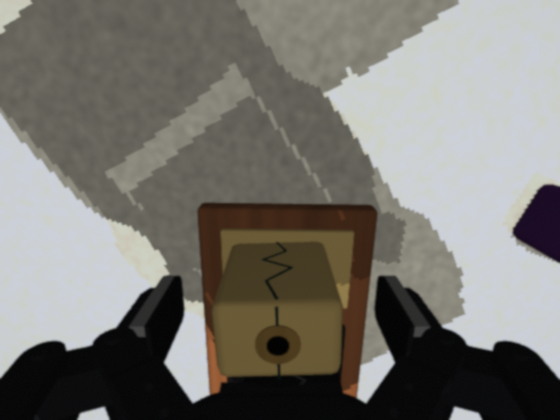

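Emit:
drive_tool --targets '[[[0,0,0,0,0,0,-0.2],[0,0,0,0,0,0,-0.2],[0,0,0,0,0,0,-0.2],[0,0,0,0,0,0,-0.2],[0,0,0,0,0,0,-0.2]]]' --force 40

```text
time_s: 5.65
position: [0.4646, 0.2196, 0.0251]
tool_rot: [[0.001, -0.908, 0.419], [0.0, 0.419, 0.908], [-1.0, -0.001, 0.0]]
ft_force: [0.2, 0.5, 5.0]
grip_width: 0.0458
```

```bash
python3 plan.py 0.4645 0.2199 0.14 65.3 .5 -0.2; python3 - <<'E'
from rig import *
from h import *
import cv2,pickle
p=get_image("wrist");pickle.dump(p,open("w2.pkl","wb"));cv2.imwrite("pics/w4.png",p["image"][:,:,::-1])
E
```

```text
t 5.65 now [0.4646 0.2196 0.0251] psi 65.2 err mm [-1.000e-01  3.000e-01  1.149e+02] rv [-0.002  0.     0.001] w 0.0458 F [0.2 0.5 5. ] N 5
[[-0.46,0.0,0.0,-0.0,0.0,0.0,-0.2],[-0.46,0.0,0.0,-0.0,0.0,0.0,-0.2],[-0.46,0.0,0.0,-0.0,0.0,0.0,-0.2],[-0.46,0.0,0.0,-0.0,0.0,0.0,-0.2],[-0.46,0.0,0.01,-0.0,0.0,0.0,-0.2]]
```

View pics/w4.png

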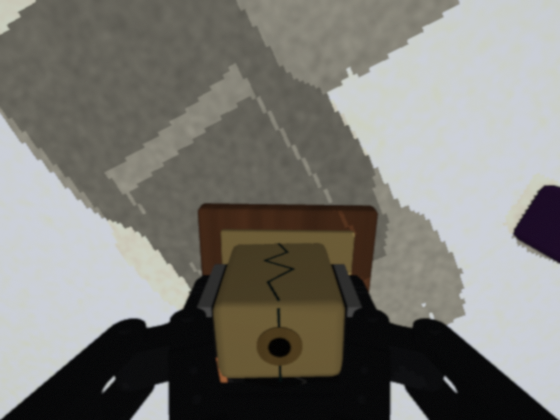

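Emit:
drive_tool --targets '[[[-0.2,0,0,0,0,0,-0.2],[-0.4,0,0,0,0,0,-0.2],[-0.6,0,0,0,0,0,-0.2],[-0.8,0,0,0,0,0,-0.2],[-0.6,0,0,0,0,0,-0.2]]]'

```text
time_s: 6.2
position: [0.4644, 0.2195, 0.1573]
tool_rot: [[0.001, -0.908, 0.419], [0.0, 0.419, 0.908], [-1.0, -0.001, 0.001]]
ft_force: [0.4, 0.7, -0.1]
grip_width: 0.0458
```

```bash
python3 plan.py 0.52 -0.18 0.19 61.6 .7 -0.2; python3 - <<'E'
from h import *; import pickle
from rig import observe
p=pickle.load(open("w2.pkl","rb"));c=fromcam(p)
h=ray(c,(279.5,347),.072);print(h)
E
```

```text
t 6.2 now [0.4644 0.2195 0.1573] psi 65.2 err mm [  55.6 -399.5   32.7] rv [0.063 0.001 0.001] w 0.0458 F [ 0.4  0.7 -0.1] N 12
[[-0.05,-0.36,-0.57,0.005,0.0,0.0,-0.2],[-0.06,-0.37,-0.56,0.005,0.0,0.0,-0.2],[-0.05,-0.37,-0.56,0.005,0.0,0.0,-0.2],[-0.06,-0.37,-0.56,0.005,0.0,0.0,-0.2],[-0.05,-0.38,-0.56,0.005,0.0,0.0,-0.2]]
[[-0.06,-0.37,-0.56,0.005,0.0,0.0,-0.2],[-0.05,-0.38,-0.55,0.005,0.0,0.0,-0.2],[-0.06,-0.39,-0.55,0.005,0.0,0.0,-0.2],[-0.05,-0.38,-0.55,0.005,0.0,0.0,-0.2],[-0.06,-0.39,-0.55,0.005,0.0,0.0,-0.2]]
[[-0.05,-0.39,-0.55,0.005,0.0,0.0,-0.2],[-0.05,-0.4,-0.54,0.005,0.0,0.0,-0.2]]
[0.46540707 0.21970444 0.072     ]
```

Emit:
drive_tool --targets '[[[-0.05,-0.18,-0.28,0.005,0,0,-0.2],[-0.05,-0.37,-0.56,0.005,0,0,-0.2],[-0.05,-0.37,-0.56,0.005,0,0,-0.2],[-0.06,-0.37,-0.56,0.005,0,0,-0.2],[-0.06,-0.37,-0.56,0.005,0,0,-0.2]]]'

```text
time_s: 6.7
position: [0.485, 0.0688, 0.1688]
tool_rot: [[-0.0, -0.897, 0.442], [0.0, 0.442, 0.897], [-1.0, 0.0, -0.0]]
ft_force: [-0.0, -0.6, -0.2]
grip_width: 0.0458
```

Emit:
drive_tool --targets '[[[-0.05,-0.37,-0.56,0.005,0,0,-0.2],[-0.05,-0.38,-0.56,0.005,0,0,-0.2],[-0.06,-0.38,-0.55,0.005,0,0,-0.2],[-0.06,-0.38,-0.55,0.005,0,0,-0.2],[-0.05,-0.38,-0.55,0.005,0,0,-0.2]]]'

```text
time_s: 7.2
position: [0.5069, -0.0974, 0.1823]
tool_rot: [[-0.0, -0.886, 0.464], [0.0, 0.464, 0.886], [-1.0, 0.0, 0.0]]
ft_force: [1.0, 0.4, -0.6]
grip_width: 0.0454
```

Emit:
drive_tool --targets '[[[-0.05,-0.39,-0.55,0.005,0,0,-0.2],[-0.05,-0.4,-0.55,0.005,0,0,-0.2],[0,-0.2,-0.27,0.003,0,0,-0.2],[0,0,0,0,0,0,-0.2],[0,0,0,0,0,0,-0.2]]]'

```text
time_s: 7.7
position: [0.5185, -0.179, 0.1866]
tool_rot: [[-0.001, -0.88, 0.476], [0.001, 0.476, 0.88], [-1.0, 0.001, 0.0]]
ft_force: [-0.7, 0.2, -1.7]
grip_width: 0.0459
```

```bash
python3 plan.py 0.60 -0.222 0.10 61.6 .7 -0.2; python3 - <<'E'
from rig import *
from h import *
import cv2,pickle
p=get_image("wrist");pickle.dump(p,open("w5.pkl","wb"));cv2.imwrite("pics/w5.png",p["image"][:,:,::-1])
c=cv2.resize(p["image"][:,:,::-1],(800,600),interpolation=cv2.INTER_CUBIC)
cv2.imwrite("pics/w5z.png",c)
E
```

```text
t 7.7 now [ 0.5185 -0.179   0.1866] psi 61.6 err mm [ 81.5 -43.  -86.6] rv [-0.     0.    -0.001] w 0.0459 F [-0.7  0.2 -1.7] N 4
[[0.43,-0.46,0.0,-0.0,0.0,-0.0,-0.2],[0.44,-0.46,0.01,-0.0,0.0,-0.0,-0.2],[0.43,-0.46,0.0,-0.0,0.0,-0.0,-0.2],[0.43,-0.46,0.01,-0.0,0.0,-0.0,-0.2]]
```

View pics/w5z.png

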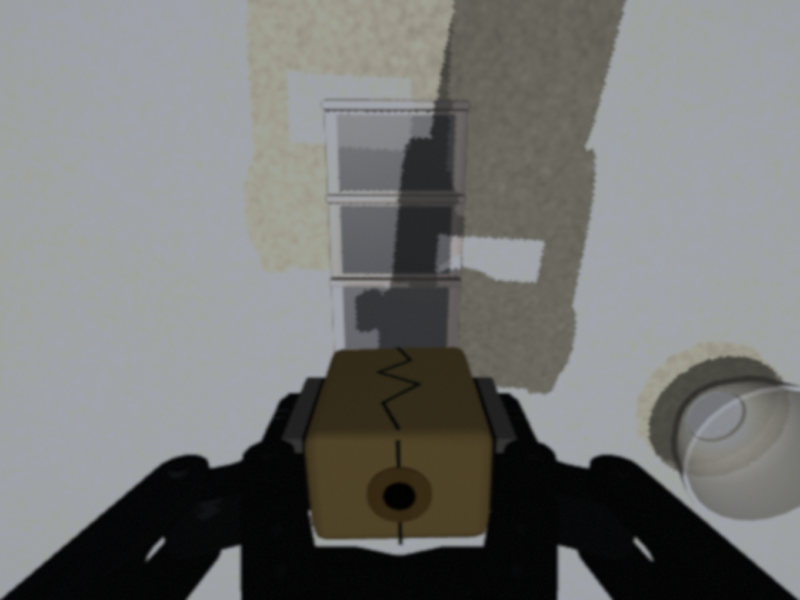

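```bash
python3 - <<'E'
import cv2
s=cv2.imread("pics/w5.png")
c=cv2.resize(s[62:250,215:340],None,fx=5,fy=5,interpolation=cv2.INTER_CUBIC)
c=cv2.convertScaleAbs(c,alpha=1.6)
cv2.imwrite("pics/w5a.png",c[:600]);cv2.imwrite("pics/w5b.png",c[600:])
E
```

```text
(no output)
```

View pics/w5a.png

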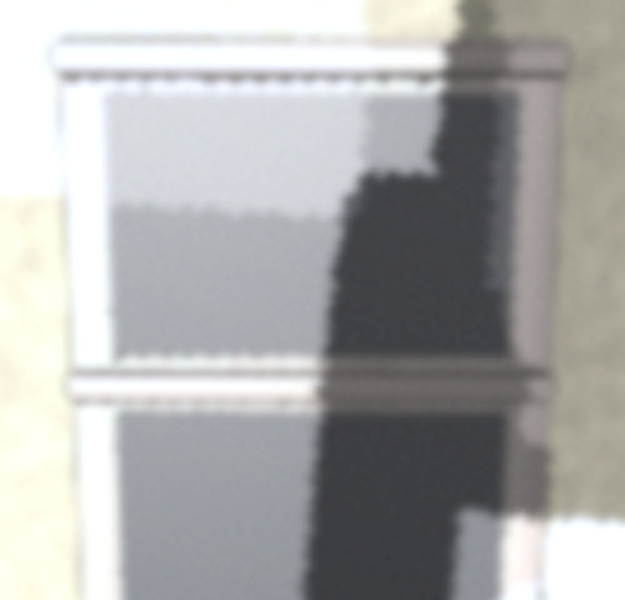

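View pics/w5b.png

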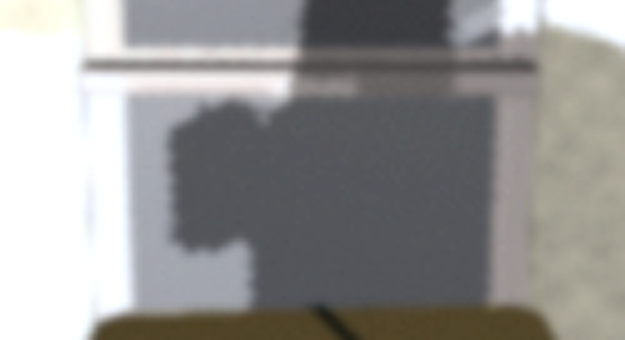

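```bash
python3 - <<'E'
from h import *; import pickle
p=pickle.load(open("w5.pkl","rb"));c=fromcam(p)
S=lambda u,v:((u+.5)/5-.5+215,(v+.5)/5-.5+62)
D=[(S(48,58),(-112,45,18)),(S(570,58),(-112,-45,18)),(S(68,390),(-56,45,18)),(S(553,390),(-56,-45,18)),(S(82,681),(0,45,18)),(S(537,681),(0,-45,18))]
Rz=[ray(c,uv,.018) for uv,_ in D]; print(np.round(Rz,4))
def f(p): return np.concatenate([proj(c,w(p,[[P[0]/1e3,-P[1]/1e3,P[2]/1e3]]))[0]-uv for uv,P in D])
# left in image = ? try both
for sg in(1,-1):
    g=lambda q:np.concatenate([proj(c,w(q,[[P[0]/1e3,sg*P[1]/1e3,P[2]/1e3]]))[0]-uv for uv,P in D])
    r=least_squares(g,[.526,-.182,-.496]);print(sg,r.x[:2].round(4),np.degrees(r.x[2]).round(2),r.cost.round(2),g(r.x).reshape(-1,2).round(1).tolist())
print("mould hole vs tcp at", ray(c,(279,347),.1866+.047))
from rig import observe; print(observe()["position"])
E
```

```text
[[ 0.4043 -0.1704  0.018 ]
 [ 0.4472 -0.0911  0.018 ]
 [ 0.4542 -0.1966  0.018 ]
 [ 0.4966 -0.1183  0.018 ]
 [ 0.5029 -0.2229  0.018 ]
 [ 0.5449 -0.1453  0.018 ]]
1 [ 0.5292 -0.1832] -25.13 28784.03 [[100.3, 1.9], [-107.6, 8.3], [97.2, 1.2], [-97.4, 6.9], [95.2, 1.5], [-88.2, 6.7]]
-1 [ 0.5243 -0.1841] -28.46 1.49 [[0.2, 0.0], [-0.1, 0.1], [-0.7, -0.4], [0.4, -0.3], [-0.8, 0.3], [1.1, 0.3]]
mould hole vs tcp at [ 0.5191963 -0.1790781  0.2336   ]
[ 0.51857386 -0.17861263  0.18675149]
```

```bash
python3 plan.py 0.5984 -0.2229 0.08 61.55 .7 -0.2
```

```text
t 7.75 now [ 0.5186 -0.1786  0.1868] psi 61.64 err mm [  79.8  -44.3 -106.8] rv [ 0.002  0.    -0.001] w 0.0456 F [-0.5 -1.2 -1.7] N 5
[[0.43,-0.37,-0.0,0.0,0.0,-0.0,-0.2],[0.42,-0.36,-0.01,0.0,0.0,-0.0,-0.2],[0.43,-0.37,-0.0,0.0,0.0,-0.0,-0.2],[0.43,-0.36,-0.01,0.0,0.0,-0.0,-0.2],[0.42,-0.37,-0.0,0.0,0.0,-0.0,-0.2]]
```

Emit:
drive_tool --targets '[[[0.3,-0.37,0,0.001,0,0,-0.2],[0.5,-0.47,-0.01,0.001,0,0,-0.2],[0.5,-0.47,-0.01,0,0,0,-0.2],[0.5,-0.35,0,0,0,0,-0.2],[0.33,-0.17,0,0,0,0,-0.2]]]'

```text
time_s: 8.25
position: [0.5994, -0.223, 0.0783]
tool_rot: [[-0.002, -0.879, 0.476], [0.001, 0.476, 0.879], [-1.0, 0.002, 0.0]]
ft_force: [-0.0, 0.7, -1.1]
grip_width: 0.0458
```

Emit:
drive_tool --targets '[[[0,0,0,0,0,0,-0.2],[0,0,0,0,0,0,-0.2],[0,0,0,0,0,0,-0.2],[0,0,0,0,0,0,-0.2]]]'

```text
time_s: 8.65
position: [0.5989, -0.2241, 0.0818]
tool_rot: [[0.002, -0.879, 0.477], [-0.001, 0.477, 0.879], [-1.0, -0.002, -0.0]]
ft_force: [0.2, 0.2, -0.7]
grip_width: 0.0454
```

```bash
python3 plan.py 0.5984 -0.2229 0.019 61.55 .3 -0.2
```

```text
t 8.65 now [ 0.5989 -0.2241  0.0818] psi 61.5 err mm [ -0.5   1.2 -62.8] rv [-0.001 -0.     0.002] w 0.0454 F [ 0.2  0.2 -0.7] N 5
[[0.25,0.0,0.0,-0.0,-0.0,0.0,-0.2],[0.25,0.01,0.01,-0.0,-0.0,0.0,-0.2],[0.25,0.0,-0.0,-0.0,-0.0,0.0,-0.2],[0.25,0.01,0.0,-0.0,-0.0,0.0,-0.2],[0.26,0.0,0.01,-0.0,-0.0,0.0,-0.2]]
```

Emit:
drive_tool --targets '[[[0.2,0,0.01,0,0,0,-0.2],[0.3,0.01,0,0,0,0,-0.2],[0.3,0,0.01,0,0,0,-0.2],[0.2,0,0,0,0,0,-0.2],[0.1,0,0,0,0,0,-0.2]]]'

```text
time_s: 9.15
position: [0.5984, -0.223, 0.0242]
tool_rot: [[-0.001, -0.879, 0.478], [0.001, 0.478, 0.879], [-1.0, 0.001, 0.0]]
ft_force: [-0.6, -0.1, -1.1]
grip_width: 0.0454
```

Emit:
drive_tool --targets '[[[0,0,0,0,0,0,-0.2],[0,0,0,0,0,0,-0.2],[0,0,0,0,0,0,-0.2],[0,0,0,0,0,0,-0.2],[0,0,0,0,0,0,-0.2]]]'

```text
time_s: 9.65
position: [0.599, -0.2233, 0.0257]
tool_rot: [[0.001, -0.879, 0.477], [-0.0, 0.477, 0.879], [-1.0, -0.001, 0.0]]
ft_force: [-0.3, 0.1, -1.7]
grip_width: 0.0457
```

```bash
python3 plan.py 0.5984 -0.2229 0.019 61.55 .03 -0.2; python3 - <<'E'
from rig import *
from h import *
import cv2,pickle
p=get_image("wrist");pickle.dump(p,open("w6.pkl","wb"));cv2.imwrite("pics/w6.png",p["image"][:,:,::-1])
p=get_image("scene");cv2.imwrite("pics/s6.png",cv2.resize(p["image"][130:290,120:290,::-1],None,fx=3.5,fy=3.5,interpolation=cv2.INTER_CUBIC))
E
```

```text
t 9.65 now [ 0.599  -0.2233  0.0257] psi 61.48 err mm [-0.6  0.4 -6.7] rv [-0.001  0.     0.001] w 0.0457 F [-0.3  0.1 -1.7] N 5
[[0.03,0.0,0.0,-0.0,0.0,0.0,-0.2],[0.02,0.01,0.0,-0.0,0.0,0.0,-0.2],[0.03,-0.0,0.0,-0.0,0.0,0.0,-0.2],[0.03,0.0,0.0,-0.0,0.0,0.0,-0.2],[0.02,0.0,0.0,-0.0,0.0,0.0,-0.2]]
```

View pics/w6.png

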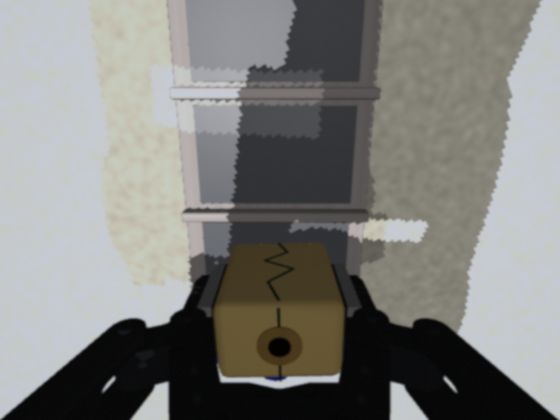

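View pics/s6.png

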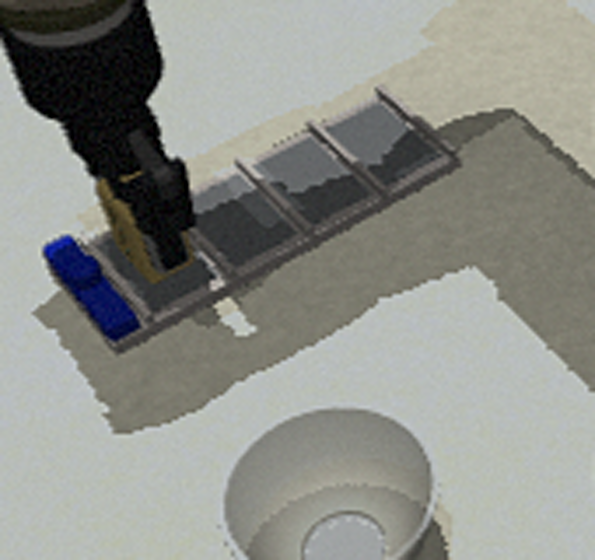

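```bash
python3 - <<'E'
import cv2
s=cv2.imread("pics/w6.png")
c=cv2.resize(s[80:235,160:390],None,fx=3.47,fy=3.47,interpolation=cv2.INTER_CUBIC)
c=cv2.convertScaleAbs(c,alpha=1.5);cv2.imwrite("pics/w6a.png",c)
E
```

```text
(no output)
```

View pics/w6a.png

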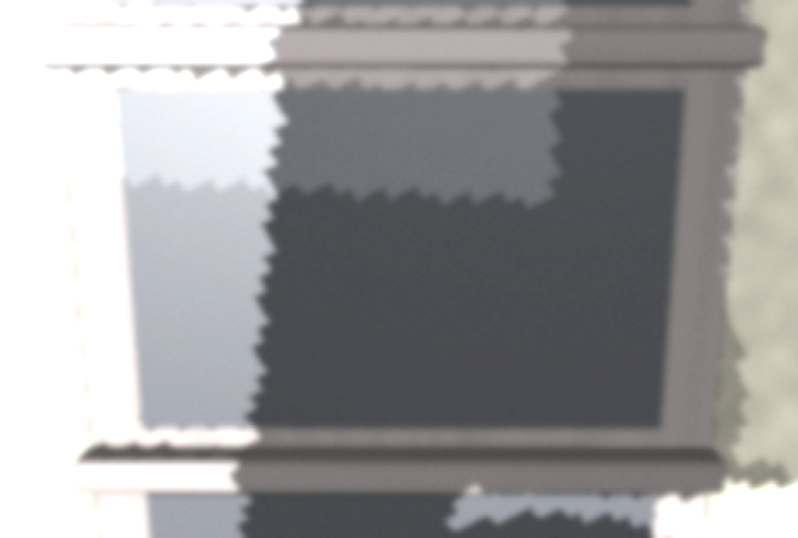

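```bash
python3 - <<'E'
from h import *; import pickle
p=pickle.load(open("w6.pkl","rb"));c=fromcam(p)
S=lambda u,v:((u+.5)/3.47-.5+160,(v+.5)/3.47-.5+80)
a=[ray(c,S(*q),.018) for q in((38,47),(765,47),(80,475),(722,475))]
m0=(a[0]+a[1])/2;m1=(a[2]+a[3])/2;print(np.round(a,4),m0,m1,np.linalg.norm(m1-m0),np.linalg.norm(a[0]-a[1]),np.linalg.norm(a[2]-a[3]))
l=[ray(c,S(*q),.010) for q in((120,88),(686,88),(142,428),(660,428))]
b=np.mean(l,0);print("bay28 ctr",b, "lens",np.linalg.norm(l[0]-l[1]),np.linalg.norm(l[0]-l[2]))
d=np.array([np.cos(np.radians(-28.45)),np.sin(np.radians(-28.45)),0])
print("yaw",[np.degrees(np.arctan2(*(q)[[1,0]])) for q in(m1-m0,a[1]-a[0],a[3]-a[2],l[1]-l[0])])
for nm,q,x in(("rib0",m0,0),("rib56",m1,.056),("bay",b,.028)): print(nm,"tray origin",(q-d*x).round(4))
h=ray(c,(279.3,347),.0257+.047);print("hole",h)
E
```

```text
[[ 0.5032 -0.2233  0.018 ]
 [ 0.5457 -0.1451  0.018 ]
 [ 0.5519 -0.2496  0.018 ]
 [ 0.5941 -0.1721  0.018 ]] [ 0.52446852 -0.18417543  0.018     ] [ 0.57300265 -0.2108636   0.018     ] 0.05538791613063397 0.08895633080276558 0.088194643395935
bay28 ctr [ 0.54896186 -0.19762586  0.01      ] lens 0.07371285463329295 0.046202637510543314
yaw [np.float64(-28.805714966135685), np.float64(61.46443242534078), np.float64(61.44789413387737), np.float64(61.46300637191374)]
rib0 tray origin [ 0.5245 -0.1842  0.018 ]
rib56 tray origin [ 0.5238 -0.1842  0.018 ]
bay tray origin [ 0.5243 -0.1843  0.01  ]
hole [ 0.59958474 -0.2231981   0.0727    ]
```

Emit:
drive_tool --targets '[[[0,0.01,-0.01,0,0,0,-0.2],[0,0.01,-0.01,0,0,0,-0.2],[0,0,0,0,0,0,-0.2],[0,0,0,0,0,0,-0.2]]]'

```text
time_s: 10.15
position: [0.5975, -0.2236, 0.0253]
tool_rot: [[-0.0, -0.879, 0.478], [0.0, 0.478, 0.879], [-1.0, 0.0, 0.0]]
ft_force: [-0.4, -0.4, -1.7]
grip_width: 0.0459
```

```bash
python3 plan.py 0.5978 -0.2238 0.019 61.47 .03 -0.2
```

```text
t 10.15 now [ 0.5975 -0.2236  0.0253] psi 61.48 err mm [ 0.3 -0.2 -6.3] rv [ 0.  0. -0.] w 0.0459 F [-0.4 -0.4 -1.7] N 5
[[0.03,-0.0,0.0,0.0,0.0,-0.0,-0.2],[0.02,-0.0,0.0,0.0,0.0,-0.0,-0.2],[0.03,-0.0,0.0,0.0,0.0,-0.0,-0.2],[0.02,-0.01,0.0,0.0,0.0,-0.0,-0.2],[0.03,0.0,0.0,0.0,0.0,-0.0,-0.2]]
```

Emit:
drive_tool --targets '[[[0.02,0,0,0,0,0,-0.2],[0.03,0,0,0,0,0,-0.2],[0.02,0,0,0,0,0,-0.2],[0.02,0,0,0,0,0,-0.2],[0.02,0,0,0,0,0,-0.2]]]'

```text
time_s: 10.65
position: [0.5975, -0.2236, 0.0197]
tool_rot: [[-0.0, -0.879, 0.477], [0.0, 0.477, 0.879], [-1.0, 0.0, -0.0]]
ft_force: [-0.1, -0.1, -0.5]
grip_width: 0.0453
```

Emit:
drive_tool --targets '[[[0.01,0,0,0,0,0,-0.2],[0,0,0,0,0,0,-0.2],[0,0,0,0,0,0,-0.2]]]'

```text
time_s: 10.95
position: [0.5975, -0.2236, 0.0193]
tool_rot: [[0.0, -0.879, 0.477], [-0.0, 0.477, 0.879], [-1.0, -0.0, 0.0]]
ft_force: [-0.9, -0.1, -1.3]
grip_width: 0.0459
```

Emit:
drive_tool --targets '[[[0.01,0,0,0,0,0,-0.2],[0.01,0,0,0,0,0,-0.2],[0,0,0,0,0,0,-0.2]]]'

```text
time_s: 11.25
position: [0.5976, -0.2237, 0.0192]
tool_rot: [[0.001, -0.879, 0.477], [-0.0, 0.477, 0.879], [-1.0, -0.001, -0.0]]
ft_force: [-1.4, 2.1, 6.3]
grip_width: 0.0458
```

Emit:
drive_tool --targets '[[[0.01,0,0,0,0,0,-0.2],[0,0,0,0,0,0,-0.2]]]'

```text
time_s: 11.45
position: [0.5976, -0.2237, 0.0192]
tool_rot: [[0.001, -0.879, 0.477], [-0.001, 0.477, 0.879], [-1.0, -0.001, -0.0]]
ft_force: [-4.3, 1.8, 9.6]
grip_width: 0.0462
```

Emit:
drive_tool --targets '[[[-0.01,0,0,0,0,0,0.2],[0,0,0,0,0,0,0.5],[0,0,0,0,0,0,1],[0,0,0,0,0,0,1],[0,0,0,0,0,0,1]]]'

```text
time_s: 11.95
position: [0.5975, -0.2237, 0.0182]
tool_rot: [[-0.0, -0.879, 0.478], [0.0, 0.478, 0.879], [-1.0, 0.0, 0.0]]
ft_force: [-0.2, -0.6, 0.3]
grip_width: 0.0855
```

```bash
python3 plan.py 0.53 -0.187 0.19 61.47 .8 ; python3 - <<'E'
from rig import *
import cv2
p=get_image("wrist");cv2.imwrite("pics/w7.png",p["image"][:,:,::-1])
E
```

```text
t 11.95 now [ 0.5975 -0.2237  0.0182] psi 61.48 err mm [-67.5  36.7 171.8] rv [ 0.  0. -0.] w 0.0855 F [-0.2 -0.6  0.3] N 5
[[-0.69,0.31,-0.0,0.0,0.0,-0.0,1],[-0.68,0.3,-0.0,0.0,0.0,-0.0,1],[-0.69,0.31,-0.0,0.0,0.0,-0.0,1],[-0.69,0.31,-0.0,0.0,0.0,-0.0,1],[-0.69,0.31,-0.0,0.0,0.0,-0.0,1]]
```

View pics/w7.png

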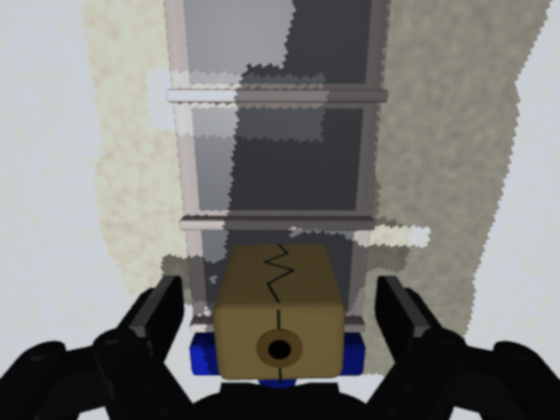

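Emit:
drive_tool --targets '[[[-0.3,0,0,0,0,0,1],[-0.6,0,0,0,0,0,1],[-0.9,0,0,0,0,0,1],[-0.8,0,0,0,0,0,1],[-0.5,0.2,0.2,0,0,0,1]]]'

```text
time_s: 12.5
position: [0.5942, -0.2114, 0.1766]
tool_rot: [[0.004, -0.878, 0.479], [-0.003, 0.479, 0.878], [-1.0, -0.005, -0.0]]
ft_force: [0.1, 0.2, -0.1]
grip_width: 0.0851
```

```bash
python3 plan.py 0.5197 0.2012 0.15 65.3 .75 
```

```text
t 12.5 now [ 0.5942 -0.2114  0.1766] psi 61.4 err mm [-74.5 412.6 -26.6] rv [-0.068 -0.001  0.005] w 0.0851 F [ 0.1  0.2 -0.1] N 12
[[0.04,0.44,0.54,-0.006,-0.0,0.0,1],[0.04,0.43,0.55,-0.006,-0.0,0.0,1],[0.05,0.44,0.55,-0.006,-0.0,0.0,1],[0.04,0.42,0.55,-0.006,-0.0,0.0,1],[0.04,0.43,0.56,-0.006,-0.0,0.0,1]]
[[0.04,0.42,0.56,-0.006,-0.0,0.0,1],[0.04,0.42,0.55,-0.006,-0.0,0.0,1],[0.05,0.41,0.57,-0.006,-0.0,0.0,1],[0.04,0.42,0.56,-0.006,-0.0,0.0,1],[0.04,0.4,0.57,-0.006,-0.0,0.0,1]]
[[0.04,0.41,0.57,-0.006,-0.0,0.0,1],[0.04,0.4,0.57,-0.006,-0.0,0.0,1]]
```

Emit:
drive_tool --targets '[[[0,0.3,0.4,-0.006,0,0,1],[0.04,0.43,0.55,-0.006,0,0,1],[0.05,0.44,0.55,-0.006,0,0,1],[0.04,0.42,0.55,-0.006,0,0,1],[0.04,0.43,0.56,-0.006,0,0,1]]]'

```text
time_s: 13.0
position: [0.5646, -0.0463, 0.1648]
tool_rot: [[0.0, -0.893, 0.451], [0.0, 0.451, 0.893], [-1.0, -0.0, 0.0]]
ft_force: [0.7, 0.8, -1.2]
grip_width: 0.0859
```

Emit:
drive_tool --targets '[[[0.04,0.42,0.56,-0.006,0,0,1],[0.04,0.42,0.55,-0.006,0,0,1],[0.05,0.41,0.57,-0.006,0,0,1],[0.04,0.42,0.56,-0.006,0,0,1],[0.04,0.4,0.57,-0.006,0,0,1]]]'

```text
time_s: 13.5
position: [0.5334, 0.1255, 0.1543]
tool_rot: [[0.0, -0.906, 0.424], [0.0, 0.424, 0.906], [-1.0, -0.0, 0.0]]
ft_force: [0.7, -0.8, -0.7]
grip_width: 0.0853
```

Emit:
drive_tool --targets '[[[0.04,0.41,0.57,-0.006,0,0,1],[0.04,0.4,0.45,-0.006,0,0,1],[0.04,0.12,0.25,0,0,0,1],[0,0,0,0,0,0,1],[0,0,0,0,0,0,1]]]'

```text
time_s: 14.0
position: [0.5187, 0.2006, 0.1483]
tool_rot: [[0.0, -0.911, 0.413], [-0.0, 0.413, 0.911], [-1.0, -0.0, -0.0]]
ft_force: [0.0, -0.2, -0.2]
grip_width: 0.0856
```

```bash
python3 plan.py 0.5197 0.2012 0.025 65.3 .4;  python3 - <<'E'
from rig import *
import cv2,pickle
p=get_image("wrist");pickle.dump(p,open("w8.pkl","wb"));cv2.imwrite("pics/w8.png",p["image"][:,:,::-1])
print(recognise("charcoal_center",p))
E
```

```text
t 14.0 now [0.5187 0.2006 0.1483] psi 65.59 err mm [   1.     0.6 -123.3] rv [ 0.005 -0.     0.   ] w 0.0856 F [ 0.  -0.2 -0.2] N 7
[[0.35,-0.0,0.0,0.001,-0.0,0.0,1],[0.35,-0.0,0.01,0.001,-0.0,0.0,1],[0.36,-0.01,-0.0,0.001,-0.0,0.0,1],[0.35,0.0,0.0,0.001,-0.0,0.0,1],[0.35,0.0,0.0,0.001,-0.0,0.0,1]]
[[0.35,-0.0,0.01,0.001,-0.0,0.0,1],[0.36,-0.0,-0.0,0.001,-0.0,0.0,1]]
[{'at': [0.8496, 0.2569], 'p': 0.68}, {'at': [0.5016, 0.5076], 'p': 0.56}]
```

View pics/w8.png

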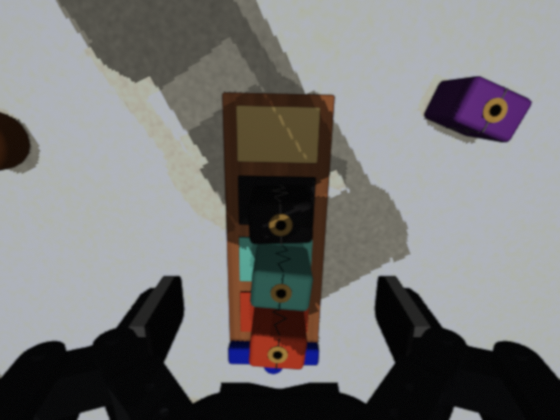

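```bash
python3 - <<'E'
from h import *; import pickle,cv2
p=pickle.load(open("w8.pkl","rb"));c=fromcam(p)
for u in((280.5,225),(281,293),(277.5,355)): print(ray(c,u,.072).round(4))
s=cv2.imread("pics/w8.png")[170:370,220:340]
s=cv2.resize(s,None,fx=3,fy=3,interpolation=cv2.INTER_CUBIC);cv2.imwrite("pics/w8a.png",cv2.convertScaleAbs(s,alpha=2.2))
E
```

```text
[0.5204 0.2014 0.072 ]
[0.5702 0.1793 0.072 ]
[0.6211 0.1532 0.072 ]
```

View pics/w8a.png

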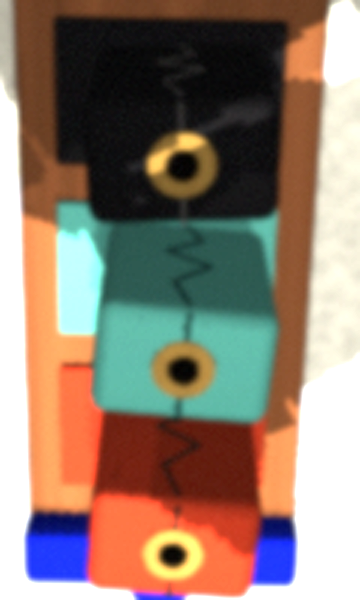

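Emit:
drive_tool --targets '[[[0.3,-0.01,0.01,0,0,0,1],[0.5,-0.01,0.01,0,0,0,1],[0.5,0,0.01,0,0,0,1],[0.5,0,0,0,0,0,1],[0.3,0,0,0,0,0,1]]]'

```text
time_s: 14.6
position: [0.5197, 0.201, 0.0417]
tool_rot: [[-0.002, -0.91, 0.415], [-0.0, 0.415, 0.91], [-1.0, 0.001, -0.001]]
ft_force: [-0.6, 0.5, -0.4]
grip_width: 0.0855
```

Emit:
drive_tool --targets '[[[0.2,0,0,0,0,0,1],[0.1,0,0,0,0,0,1],[0,0,0,0,0,0,1],[0,0,0,0,0,0,1],[0,0,0,0,0,0,1]]]'

```text
time_s: 15.1
position: [0.5203, 0.2023, 0.0291]
tool_rot: [[0.001, -0.911, 0.413], [0.0, 0.413, 0.911], [-1.0, -0.001, 0.001]]
ft_force: [0.3, -0.8, 0.2]
grip_width: 0.0855
```

```bash
python3 plan.py 0.5203 0.2014 0.025 65.3 .4
```

```text
t 15.1 now [0.5203 0.2023 0.0291] psi 65.6 err mm [ 0.  -0.9 -4.1] rv [0.005 0.001 0.001] w 0.0855 F [ 0.3 -0.8  0.2] N 1
[[0.08,-0.01,-0.02,0.005,0.001,0.001,1]]
```

Emit:
drive_tool --targets '[[[0.07,-0.01,-0.02,0,0,0,1],[0,0,0,0,0,0,-0.2],[0,0,0,0,0,0,-0.2],[0,0,0,0,0,0,-0.2],[0,0,0,0,0,0,-0.2]]]'

```text
time_s: 15.6
position: [0.5201, 0.2012, 0.0251]
tool_rot: [[0.001, -0.911, 0.413], [0.0, 0.413, 0.911], [-1.0, -0.0, 0.0]]
ft_force: [1.0, 0.7, 2.3]
grip_width: 0.046
```

Emit:
drive_tool --targets '[[[0,0,0,0,0,0,-0.2],[0,0,0,0,0,0,-0.2]]]'

```text
time_s: 15.8
position: [0.5201, 0.2012, 0.0251]
tool_rot: [[0.001, -0.911, 0.413], [0.0, 0.413, 0.911], [-1.0, -0.0, 0.0]]
ft_force: [0.1, 0.4, 4.0]
grip_width: 0.0457
```

```bash
python3 - <<'E'
from rig import *
from h import *
import cv2
p=get_image("wrist");cv2.imwrite("pics/w9.png",p["image"][:,:,::-1])
s=observe();print(s["position"],s["grip_width"],s["ft_force"])
c=fromcam(p);d=[proj(c,[s["position"]+[0,0,.047]])[0]];print("tcp-projected",d)
E
```

```text
[0.52012043 0.2012385  0.02507647] 0.045487823275815326 [ 0.61237351 -0.22906763  3.81797345]
tcp-projected [array([278.2902734 , 345.74942832])]
```

View pics/w9.png

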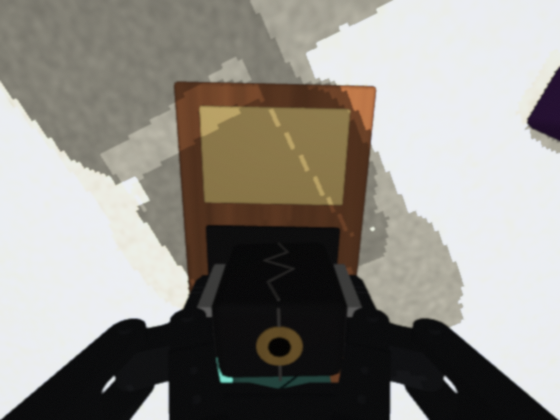

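Emit:
drive_tool --targets '[[[-0.2,0,0,0,0,0,-0.2],[-0.4,0,0,0,0,0,-0.2],[-0.7,0,0,0,0,0,-0.2],[-0.8,0,0,0,0,0,-0.2],[-0.5,0,0,0,0,0,-0.2]]]'

```text
time_s: 16.35
position: [0.5203, 0.2013, 0.158]
tool_rot: [[0.003, -0.911, 0.413], [0.0, 0.413, 0.911], [-1.0, -0.002, 0.002]]
ft_force: [-0.2, -0.4, -0.1]
grip_width: 0.0461
```

```bash
python3 plan.py 0.5491 -0.1974 0.14 61.47 .75 -0.2 
```

```text
t 16.35 now [0.5203 0.2013 0.158 ] psi 65.61 err mm [  28.8 -398.7  -18. ] rv [0.072 0.002 0.002] w 0.0461 F [-0.2 -0.4 -0.1] N 11
[[0.03,-0.35,-0.64,0.007,0.0,0.0,-0.2],[0.04,-0.35,-0.63,0.007,0.0,0.0,-0.2],[0.03,-0.35,-0.64,0.007,0.0,0.0,-0.2],[0.03,-0.36,-0.63,0.007,0.0,0.0,-0.2],[0.03,-0.37,-0.63,0.007,0.0,0.0,-0.2]]
[[0.04,-0.37,-0.62,0.007,0.0,0.0,-0.2],[0.03,-0.37,-0.63,0.007,0.0,0.0,-0.2],[0.03,-0.38,-0.62,0.007,0.0,0.0,-0.2],[0.03,-0.38,-0.62,0.007,0.0,0.0,-0.2],[0.04,-0.39,-0.61,0.007,0.0,0.0,-0.2]]
[[0.03,-0.39,-0.61,0.007,0.0,0.0,-0.2]]
```

Emit:
drive_tool --targets '[[[0.0,-0.17,-0.32,0.007,0,0,-0.2],[0.03,-0.35,-0.64,0.007,0,0,-0.2],[0.03,-0.35,-0.64,0.007,0,0,-0.2],[0.03,-0.36,-0.63,0.007,0,0,-0.2],[0.03,-0.37,-0.63,0.007,0,0,-0.2]]]'

```text
time_s: 16.85
position: [0.5308, 0.0364, 0.1492]
tool_rot: [[-0.0, -0.896, 0.445], [0.0, 0.445, 0.896], [-1.0, 0.0, -0.0]]
ft_force: [-0.4, -0.1, -1.6]
grip_width: 0.0455
```

Emit:
drive_tool --targets '[[[0.03,-0.37,-0.62,0.007,0,0,-0.2],[0.03,-0.37,-0.63,0.007,0,0,-0.2],[0.03,-0.38,-0.62,0.007,0,0,-0.2],[0.03,-0.38,-0.62,0.007,0,0,-0.2],[0.03,-0.39,-0.61,0.007,0,0,-0.2]]]'

```text
time_s: 17.35
position: [0.544, -0.1448, 0.1416]
tool_rot: [[-0.0, -0.879, 0.476], [0.0, 0.476, 0.879], [-1.0, 0.0, 0.0]]
ft_force: [0.1, 0.5, -1.7]
grip_width: 0.0454
```

Emit:
drive_tool --targets '[[[0.03,-0.39,-0.61,0.003,0,0,-0.2],[0,-0.19,-0.31,0,0,0,-0.2],[0,0,0,0,0,0,-0.2],[0,0,0,0,0,0,-0.2],[0,0,0,0,0,0,-0.2]]]'

```text
time_s: 17.85
position: [0.5479, -0.1962, 0.14]
tool_rot: [[-0.0, -0.879, 0.477], [0.0, 0.477, 0.879], [-1.0, 0.0, 0.0]]
ft_force: [-0.2, -0.4, -1.3]
grip_width: 0.0451
```

```bash
python3 plan.py 0.5491 -0.1974 0.025 61.47 .4 -0.2 
```

```text
t 17.85 now [ 0.5479 -0.1962  0.14  ] psi 61.5 err mm [   1.2   -1.2 -115. ] rv [ 0.001  0.    -0.   ] w 0.0451 F [-0.2 -0.4 -1.3] N 6
[[0.38,-0.01,-0.0,0.0,0.0,-0.0,-0.2],[0.39,-0.0,-0.0,0.0,0.0,-0.0,-0.2],[0.38,-0.01,-0.01,0.0,0.0,-0.0,-0.2],[0.38,-0.0,0.0,0.0,0.0,-0.0,-0.2],[0.39,-0.01,0.0,0.0,0.0,-0.0,-0.2]]
[[0.38,-0.0,-0.0,0.0,0.0,-0.0,-0.2]]
```

Emit:
drive_tool --targets '[[[0.3,-0.01,0,0,0,0,-0.2],[0.5,-0.01,-0.01,0,0,0,-0.2],[0.5,-0.01,0,0,0,0,-0.2],[0.4,0,0,0,0,0,-0.2],[0.3,0,0,0,0,0,-0.2]]]'

```text
time_s: 18.35
position: [0.5488, -0.1971, 0.0388]
tool_rot: [[-0.001, -0.879, 0.477], [0.001, 0.477, 0.879], [-1.0, 0.001, 0.0]]
ft_force: [0.6, 1.0, -1.1]
grip_width: 0.0458
```

Emit:
drive_tool --targets '[[[0.2,0,0,0,0,0,-0.2],[0.1,0,0,0,0,0,-0.2],[0,0,0,0,0,0,-0.2],[0,0,0,0,0,0,-0.2],[0,0,0,0,0,0,-0.2]]]'

```text
time_s: 18.85
position: [0.5494, -0.1989, 0.0256]
tool_rot: [[0.001, -0.878, 0.478], [-0.001, 0.478, 0.878], [-1.0, -0.001, -0.0]]
ft_force: [0.3, -0.1, -0.7]
grip_width: 0.0456
```

```bash
python3 plan.py 0.5491 -0.1974 0.019 61.47 .03 -0.2;python3 - <<'E'
from rig import *
import cv2,pickle
p=get_image("wrist");pickle.dump(p,open("w10.pkl","wb"));cv2.imwrite("pics/w10.png",p["image"][:,:,::-1])
E
```

```text
t 18.85 now [ 0.5494 -0.1989  0.0256] psi 61.43 err mm [-0.3  1.5 -6.6] rv [-0.001 -0.     0.001] w 0.0456 F [ 0.3 -0.1 -0.7] N 5
[[0.03,0.0,0.0,-0.0,-0.0,0.0,-0.2],[0.02,0.01,0.01,-0.0,-0.0,0.0,-0.2],[0.03,0.0,0.0,-0.0,-0.0,0.0,-0.2],[0.03,0.01,0.01,-0.0,-0.0,0.0,-0.2],[0.02,-0.0,0.0,-0.0,-0.0,0.0,-0.2]]
```

View pics/w10.png

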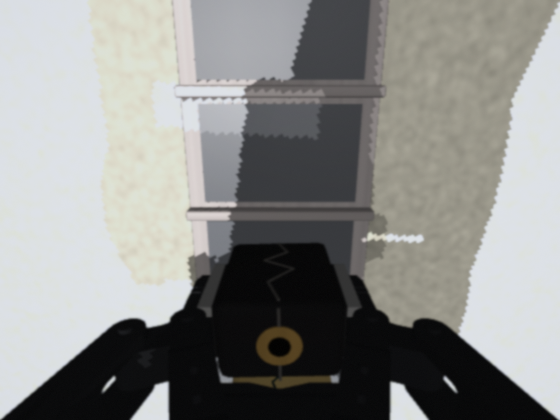

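Emit:
drive_tool --targets '[[[0.02,0.01,0.01,0,0,0,-0.2],[0.03,0,0.01,0,0,0,-0.2],[0.02,0,0,0,0,0,-0.2],[0.02,0,0,0,0,0,-0.2],[0.02,0,0,0,0,0,-0.2]]]'

```text
time_s: 19.4
position: [0.549, -0.1977, 0.0192]
tool_rot: [[-0.0, -0.878, 0.478], [0.0, 0.478, 0.878], [-1.0, 0.0, -0.0]]
ft_force: [-0.2, 0.3, -0.7]
grip_width: 0.046
```

Emit:
drive_tool --targets '[[[0,0,0,0,0,0,-0.2],[0,0,0,0,0,0,-0.2],[0,0,0,0,0,0,-0.2]]]'

```text
time_s: 19.7
position: [0.5491, -0.1977, 0.0193]
tool_rot: [[0.0, -0.878, 0.478], [0.0, 0.478, 0.878], [-1.0, -0.0, 0.0]]
ft_force: [0.1, -0.3, -1.2]
grip_width: 0.0454
```

Emit:
drive_tool --targets '[[[0.01,0,0,0,0,0,-0.2],[0.01,0,0,0,0,0,-0.2],[0.01,0,0,0,0,0,-0.2],[0,0,0,0,0,0,-0.2]]]'

```text
time_s: 20.1
position: [0.5492, -0.1977, 0.019]
tool_rot: [[0.001, -0.878, 0.478], [-0.001, 0.478, 0.878], [-1.0, -0.001, -0.0]]
ft_force: [-2.8, 1.8, 10.3]
grip_width: 0.0457
```

Contact: the mould is on the bay floor. I'll release and rise.

Emit:
drive_tool --targets '[[[-0.01,0,0,0,0,0,0.2],[0,0,0,0,0,0,0.5],[0,0,0,0,0,0,1],[0,0,0,0,0,0,1],[0,0,0,0,0,0,1]]]'

```text
time_s: 20.6
position: [0.549, -0.1977, 0.0182]
tool_rot: [[-0.0, -0.878, 0.478], [0.0, 0.478, 0.878], [-1.0, 0.0, 0.0]]
ft_force: [0.1, -0.6, -0.6]
grip_width: 0.0854
```

Emit:
drive_tool --targets '[[[-0.3,0,0,0,0,0,1],[-0.6,0,0,0,0,0,1],[-0.9,0,0,0,0,0,1],[-0.7,0,0,0,0,0,1],[-0.3,0,0,0,0,0,1]]]'

```text
time_s: 21.1
position: [0.5499, -0.1981, 0.1619]
tool_rot: [[0.005, -0.878, 0.478], [-0.003, 0.478, 0.878], [-1.0, -0.005, -0.0]]
ft_force: [0.2, 0.7, 0.3]
grip_width: 0.0853
```

```bash
python3 plan.py 0.57 0.1792 0.15 60.6 .75
```

```text
t 21.1 now [ 0.5499 -0.1981  0.1619] psi 61.43 err mm [ 20.1 377.3 -11.9] rv [ 0.014 -0.     0.005] w 0.0853 F [0.2 0.7 0.3] N 11
[[0.02,0.3,0.62,0.001,-0.0,0.0,1],[0.02,0.29,0.62,0.001,-0.0,0.0,1],[0.02,0.3,0.62,0.001,-0.0,0.0,1],[0.02,0.3,0.62,0.001,-0.0,0.0,1],[0.02,0.3,0.62,0.001,-0.0,0.0,1]]
[[0.02,0.3,0.62,0.001,-0.0,0.0,1],[0.02,0.3,0.61,0.001,-0.0,0.0,1],[0.02,0.3,0.62,0.001,-0.0,0.0,1],[0.02,0.3,0.62,0.001,-0.0,0.0,1],[0.02,0.3,0.62,0.001,-0.0,0.0,1]]
[[0.02,0.3,0.61,0.001,-0.0,0.0,1]]
```

Emit:
drive_tool --targets '[[[0,0.15,0.31,0.001,0,0,1],[0.02,0.3,0.62,0.001,0,0,1],[0.02,0.3,0.62,0.001,0,0,1],[0.02,0.3,0.62,0.001,0,0,1],[0.02,0.3,0.62,0.002,0,0,1]]]'

```text
time_s: 21.6
position: [0.556, -0.0405, 0.153]
tool_rot: [[-0.002, -0.875, 0.484], [0.001, 0.484, 0.875], [-1.0, 0.002, -0.0]]
ft_force: [-0.2, 0.1, -0.4]
grip_width: 0.0859
```

Emit:
drive_tool --targets '[[[0.02,0.3,0.62,0.001,0,0,1],[0.02,0.3,0.62,0.001,0,0,1],[0.02,0.3,0.62,0.001,0,0,1],[0.02,0.3,0.62,0.001,0,0,1],[0.02,0.3,0.62,0.002,0,0,1]]]'

```text
time_s: 22.1
position: [0.5654, 0.1313, 0.148]
tool_rot: [[-0.002, -0.873, 0.489], [0.0, 0.489, 0.873], [-1.0, 0.002, -0.001]]
ft_force: [0.8, -0.7, 0.3]
grip_width: 0.085
```

Emit:
drive_tool --targets '[[[0.02,0.3,0.61,0.002,0,0,1],[0.02,0.15,0.31,0,0,0,1],[0,0,0,0,0,0,1],[0,0,0,0,0,0,1],[0,0,0,0,0,0,1]]]'

```text
time_s: 22.6
position: [0.5694, 0.1791, 0.1471]
tool_rot: [[-0.001, -0.871, 0.492], [-0.0, 0.492, 0.871], [-1.0, 0.0, -0.001]]
ft_force: [1.0, -0.2, -0.1]
grip_width: 0.0852
```

```bash
python3 plan.py 0.57 0.1792 0.025 60.6 .4;  python3 - <<'E'
from rig import *
import cv2,pickle
p=get_image("wrist");pickle.dump(p,open("w11.pkl","wb"));cv2.imwrite("pics/w11.png",p["image"][:,:,::-1])
cv2.imwrite("pics/w11a.png",cv2.resize(p["image"][140:340,200:360,::-1],None,fx=3,fy=3,interpolation=cv2.INTER_CUBIC))
p=get_image("top");cv2.imwrite("pics/t11.png",cv2.resize(p["image"][145:290,330:460,::-1],None,fx=4,fy=4,interpolation=cv2.INTER_CUBIC))
E
```

```text
t 22.6 now [0.5694 0.1791 0.1471] psi 60.55 err mm [ 6.000e-01  1.000e-01 -1.221e+02] rv [-0.001 -0.001 -0.   ] w 0.0852 F [ 1.  -0.2 -0.1] N 7
[[0.35,-0.0,0.0,-0.0,-0.0,-0.0,1],[0.35,-0.0,0.0,-0.0,-0.0,-0.0,1],[0.35,-0.0,0.0,-0.0,-0.0,-0.0,1],[0.35,-0.01,0.01,-0.0,-0.0,-0.0,1],[0.34,0.0,-0.0,-0.0,-0.0,-0.0,1]]
[[0.35,0.0,-0.0,-0.0,-0.0,-0.0,1],[0.35,-0.0,-0.0,-0.0,-0.0,-0.0,1]]
```

View pics/w11a.png

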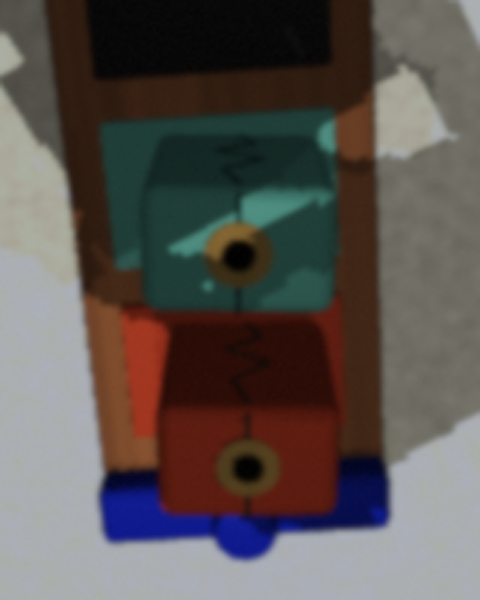

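View pics/t11.png

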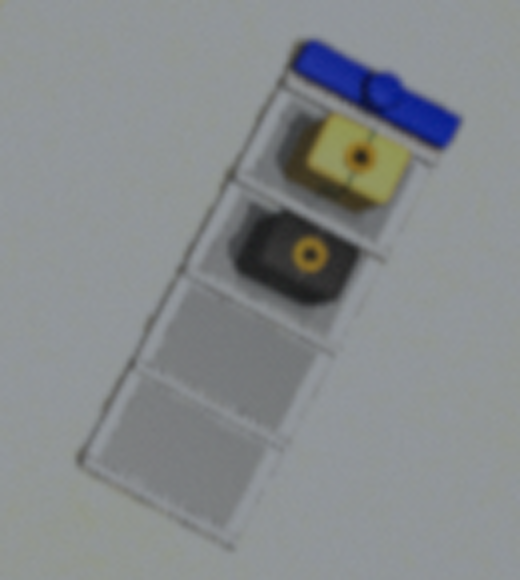

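```bash
python3 - <<'E'
from h import *; import pickle,cv2
p=pickle.load(open("w11.pkl","rb"));c=fromcam(p)
S=lambda u,v:((u+.5)/3-.5+200,(v+.5)/3-.5+140)
for u in((238,256),(247,468)): print(ray(c,S(*u),.072).round(4))
T=lambda u,v:((u+.5)/4-.5+330,(v+.5)/4-.5+145)
a=ray("top",T(360,156),.066);b=ray("top",T(310,254),.066);print(a,b)
d=np.array([.8786,-.4776]);n=np.array([.4776,.8786])
for q in(a,b):
  for o in((.5251,-.1821),): r=q[:2]-o; print("in tray(top fit)",r@d,r@n)
E
```

```text
[0.5701 0.1791 0.072 ]
[0.6203 0.1533 0.072 ]
[ 0.5991637  -0.22199162  0.066     ] [ 0.55045455 -0.19629492  0.066     ]
in tray(top fit) 0.08412460486337033 0.00032404637917842296
in tray(top fit) 0.02905600126282024 -0.0003623186622240575
```

Emit:
drive_tool --targets '[[[0.3,-0.01,0,0,0,0,1],[0.5,0,0,0,0,0,1],[0.5,0,0,0,0,0,1],[0.5,0,0,0,0,0,1],[0.3,0,0,0,0,0,1]]]'

```text
time_s: 23.2
position: [0.5693, 0.179, 0.0406]
tool_rot: [[-0.002, -0.871, 0.492], [-0.0, 0.492, 0.871], [-1.0, 0.002, -0.001]]
ft_force: [-0.0, 0.2, 0.4]
grip_width: 0.0858
```

Emit:
drive_tool --targets '[[[0.2,0,0,0,0,0,1],[0.12,0,0,0,0,0,1],[0,0,0,0,0,0,1],[0,0,0,0,0,0,1],[0,0,0,0,0,0,1]]]'

```text
time_s: 23.7
position: [0.5703, 0.1799, 0.0271]
tool_rot: [[0.002, -0.871, 0.491], [0.0, 0.491, 0.871], [-1.0, -0.001, 0.001]]
ft_force: [0.4, 0.3, 0.1]
grip_width: 0.0853
```

```bash
python3 plan.py 0.5701 0.1791 0.025 60.6 .4
```

```text
t 23.7 now [0.5703 0.1799 0.0271] psi 60.62 err mm [-0.2 -0.8 -2.1] rv [0.    0.001 0.001] w 0.0853 F [0.4 0.3 0.1] N 1
[[0.04,-0.0,-0.02,0.0,0.001,0.001,1]]
```

Emit:
drive_tool --targets '[[[0.03,0,-0.02,0,0,0,1],[0,0,0,0,0,0,-0.2],[0,0,0,0,0,0,-0.2],[0,0,0,0,0,0,-0.2],[0,0,0,0,0,0,-0.2]]]'

```text
time_s: 24.2
position: [0.5695, 0.1791, 0.0251]
tool_rot: [[0.001, -0.871, 0.491], [0.0, 0.491, 0.871], [-1.0, -0.0, 0.0]]
ft_force: [-0.1, -0.6, 1.4]
grip_width: 0.0462
```

Emit:
drive_tool --targets '[[[0,0,0,0,0,0,-0.2],[0,0,0,0,0,0,-0.2]]]'

```text
time_s: 24.4
position: [0.5695, 0.1791, 0.0251]
tool_rot: [[0.001, -0.871, 0.491], [0.0, 0.491, 0.871], [-1.0, -0.0, 0.0]]
ft_force: [0.3, 0.2, 3.4]
grip_width: 0.0454
```

```bash
python3 - <<'E'
from rig import *
from h import *
import cv2
p=get_image("wrist");cv2.imwrite("pics/w12.png",p["image"][:,:,::-1])
s=observe();print(s["position"],s["grip_width"],s["ft_force"])
c=fromcam(p);d=[proj(c,[s["position"]+[0,0,.072-s["position"][2]]])[0]];print("tcp-projected",d)
E
```

```text
[0.5695343  0.17907403 0.02505896] 0.04534250084591772 [ 0.29371036 -0.08770562  3.09370184]
tcp-projected [array([278.23468294, 345.65257853])]
```

View pics/w12.png

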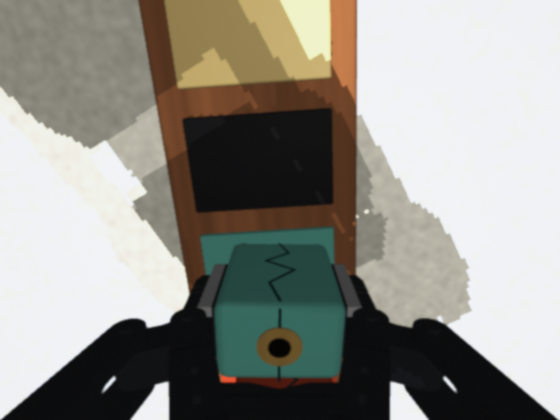

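Emit:
drive_tool --targets '[[[-0.2,0,0,0,0,0,-0.2],[-0.4,0,0,0,0,0,-0.2],[-0.7,0,0,0,0,0,-0.2],[-0.8,0,0,0,0,0,-0.2],[-0.5,0,0,0,0,0,-0.2]]]'

```text
time_s: 24.95
position: [0.5697, 0.1791, 0.1581]
tool_rot: [[0.003, -0.871, 0.491], [0.0, 0.491, 0.871], [-1.0, -0.002, 0.002]]
ft_force: [0.7, -0.2, -0.4]
grip_width: 0.0457
```

```bash
python3 plan.py 0.4994 -0.1703 0.14 61.47 .75 -0.2 
```

```text
t 24.95 now [0.5697 0.1791 0.1581] psi 60.62 err mm [ -70.3 -349.4  -18.1] rv [-0.015  0.002  0.002] w 0.0457 F [ 0.7 -0.2 -0.4] N 10
[[0.04,-0.22,-0.68,-0.001,0.0,0.0,-0.2],[0.03,-0.22,-0.68,-0.001,0.0,0.0,-0.2],[0.04,-0.22,-0.67,-0.001,0.0,0.0,-0.2],[0.03,-0.22,-0.68,-0.001,0.0,0.0,-0.2],[0.04,-0.21,-0.68,-0.001,0.0,0.0,-0.2]]
[[0.03,-0.22,-0.68,-0.001,0.0,0.0,-0.2],[0.04,-0.22,-0.68,-0.001,0.0,0.0,-0.2],[0.03,-0.21,-0.68,-0.001,0.0,0.0,-0.2],[0.04,-0.22,-0.68,-0.001,0.0,0.0,-0.2],[0.04,-0.21,-0.68,-0.001,0.0,0.0,-0.2]]
```

Emit:
drive_tool --targets '[[[0,-0.11,-0.34,-0.001,0,0,-0.2],[0.03,-0.22,-0.68,-0.001,0,0,-0.2],[0.04,-0.22,-0.68,-0.001,0,0,-0.2],[0.03,-0.22,-0.68,-0.002,0,0,-0.2],[0.04,-0.22,-0.68,-0.002,0,0,-0.2]]]'

```text
time_s: 25.45
position: [0.5372, 0.0202, 0.1482]
tool_rot: [[-0.0, -0.875, 0.484], [-0.0, 0.484, 0.875], [-1.0, -0.0, -0.0]]
ft_force: [-0.2, -0.4, -0.5]
grip_width: 0.0452
```

Emit:
drive_tool --targets '[[[0.03,-0.22,-0.68,-0.002,0,0,-0.2],[0.04,-0.22,-0.68,-0.002,0,0,-0.2],[0.03,-0.21,-0.68,-0.002,0,0,-0.2],[0.04,-0.22,-0.68,-0.001,0,0,-0.2],[0.04,-0.21,-0.68,-0.001,0,0,-0.2]]]'

```text
time_s: 25.95
position: [0.5027, -0.1549, 0.1392]
tool_rot: [[0.0, -0.879, 0.477], [0.0, 0.477, 0.879], [-1.0, 0.0, 0.0]]
ft_force: [0.9, -0.4, -0.5]
grip_width: 0.0457
```

Emit:
drive_tool --targets '[[[0,-0.11,-0.34,0,0,0,-0.2],[0,0,0,0,0,0,-0.2],[0,0,0,0,0,0,-0.2],[0,0,0,0,0,0,-0.2],[0,0,0,0,0,0,-0.2]]]'

```text
time_s: 26.45
position: [0.5002, -0.1702, 0.139]
tool_rot: [[0.0, -0.879, 0.476], [0.0, 0.476, 0.879], [-1.0, 0.0, 0.0]]
ft_force: [-0.3, 0.1, -1.0]
grip_width: 0.0455
```

```bash
python3 plan.py 0.4994 -0.1703 0.025 61.47 .4 -0.2 
```

```text
t 26.45 now [ 0.5002 -0.1702  0.139 ] psi 61.56 err mm [-8.00e-01 -1.00e-01 -1.14e+02] rv [ 0.001  0.    -0.   ] w 0.0455 F [-0.3  0.1 -1. ] N 6
[[0.38,0.0,-0.0,0.0,0.0,-0.0,-0.2],[0.38,0.0,-0.0,0.0,0.0,-0.0,-0.2],[0.38,0.01,-0.0,0.0,0.0,-0.0,-0.2],[0.38,-0.0,-0.01,0.0,0.0,-0.0,-0.2],[0.38,0.0,0.0,0.0,0.0,-0.0,-0.2]]
[[0.38,0.0,0.0,0.0,0.0,-0.0,-0.2]]
```

Emit:
drive_tool --targets '[[[0.3,0.01,0,0.001,0,0,-0.2],[0.5,0,0,0,0,0,-0.2],[0.5,0,-0.01,0,0,0,-0.2],[0.4,0,0,0,0,0,-0.2],[0.3,0,0,0,0,0,-0.2]]]'

```text
time_s: 26.95
position: [0.4992, -0.1705, 0.0377]
tool_rot: [[-0.001, -0.879, 0.477], [0.001, 0.477, 0.879], [-1.0, 0.001, 0.0]]
ft_force: [0.0, -0.6, -0.5]
grip_width: 0.0458
```

Emit:
drive_tool --targets '[[[0.18,0,0,0,0,0,-0.2],[0.1,0,0,0,0,0,-0.2],[0,0,0,0,0,0,-0.2],[0,0,0,0,0,0,-0.2],[0,0,0,0,0,0,-0.2]]]'

```text
time_s: 27.45
position: [0.4997, -0.1716, 0.0255]
tool_rot: [[0.001, -0.878, 0.478], [-0.001, 0.478, 0.878], [-1.0, -0.001, -0.0]]
ft_force: [-0.9, 0.3, -1.0]
grip_width: 0.0455
```

```bash
python3 plan.py 0.4994 -0.1703 0.019 61.47 .03 -0.2;python3 - <<'E'
from rig import *
import cv2,pickle
p=get_image("wrist");pickle.dump(p,open("w13.pkl","wb"));cv2.imwrite("pics/w13.png",p["image"][:,:,::-1])
E
```

```text
t 27.45 now [ 0.4997 -0.1716  0.0255] psi 61.43 err mm [-0.3  1.3 -6.5] rv [-0.001 -0.     0.001] w 0.0455 F [-0.9  0.3 -1. ] N 5
[[0.03,0.0,0.0,-0.0,-0.0,0.0,-0.2],[0.02,0.01,0.01,-0.0,-0.0,0.0,-0.2],[0.03,0.0,0.0,-0.0,-0.0,0.0,-0.2],[0.02,0.0,0.01,-0.0,-0.0,0.0,-0.2],[0.03,0.01,-0.0,-0.0,-0.0,0.0,-0.2]]
```

View pics/w13.png

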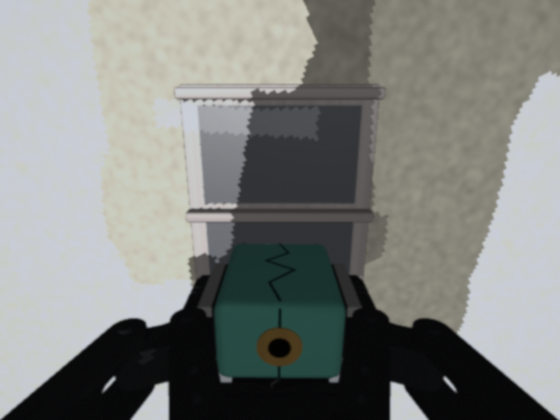

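The teal mould is over the third bay. Its ribs sit at rows 92 and 215, about 1 px right of the tool centre. I'll apply that small correction and lower it.

Emit:
drive_tool --targets '[[[0.02,0.01,0.01,0,0,0,-0.2],[0.03,0,0.01,0,0,0,-0.2],[0.02,0,0,0,0,0,-0.2],[0.02,0,0,0,0,0,-0.2],[0.02,0,0,0,0,0,-0.2]]]'

```text
time_s: 28.0
position: [0.4994, -0.1703, 0.0192]
tool_rot: [[-0.0, -0.878, 0.478], [0.0, 0.478, 0.878], [-1.0, 0.0, 0.0]]
ft_force: [0.4, -0.2, 0.4]
grip_width: 0.0457
```

Emit:
drive_tool --targets '[[[0.01,0,0,0,0,0,-0.2],[0,0,0,0,0,0,-0.2],[0.01,0,0,0,0,0,-0.2],[0,0,0,0,0,0,-0.2]]]'

```text
time_s: 28.4
position: [0.4995, -0.1703, 0.019]
tool_rot: [[0.0, -0.878, 0.478], [-0.0, 0.478, 0.878], [-1.0, -0.001, -0.0]]
ft_force: [-2.4, 1.1, 8.7]
grip_width: 0.0454
```

Emit:
drive_tool --targets '[[[-0.01,0,0,0,0,0,0.2],[0,0,0,0,0,0,0.5],[0,0,0,0,0,0,1],[0,0,0,0,0,0,1],[0,0,0,0,0,0,1]]]'

```text
time_s: 28.9
position: [0.4994, -0.1703, 0.0187]
tool_rot: [[-0.0, -0.878, 0.478], [0.0, 0.478, 0.878], [-1.0, 0.0, -0.0]]
ft_force: [-0.6, 0.1, 0.3]
grip_width: 0.0857
```

Emit:
drive_tool --targets '[[[-0.3,0,0,0,0,0,1],[-0.6,0,0,0,0,0,1],[-0.9,0,0,0,0,0,1],[-0.7,0,0,0,0,0,1],[-0.3,0,0,0,0,0,1]]]'

```text
time_s: 29.4
position: [0.5003, -0.1707, 0.1622]
tool_rot: [[0.004, -0.878, 0.478], [-0.003, 0.478, 0.878], [-1.0, -0.005, -0.0]]
ft_force: [-0.5, 0.3, 0.3]
grip_width: 0.0855
```

```bash
python3 plan.py 0.6203 0.1534 0.15 60.8 .75
```

```text
t 29.4 now [ 0.5003 -0.1707  0.1622] psi 61.43 err mm [120.  324.1 -12.2] rv [ 0.011 -0.     0.005] w 0.0855 F [-0.5  0.3  0.3] N 10
[[0.02,0.1,0.68,0.001,-0.0,0.001,1],[0.03,0.1,0.69,0.001,-0.0,0.001,1],[0.02,0.1,0.68,0.001,-0.0,0.001,1],[0.03,0.1,0.69,0.001,-0.0,0.001,1],[0.02,0.1,0.68,0.001,-0.0,0.001,1]]
[[0.02,0.11,0.68,0.001,-0.0,0.001,1],[0.03,0.1,0.69,0.001,-0.0,0.001,1],[0.02,0.1,0.68,0.001,-0.0,0.001,1],[0.03,0.11,0.68,0.001,-0.0,0.001,1],[0.02,0.1,0.69,0.001,-0.0,0.001,1]]
```

Emit:
drive_tool --targets '[[[0,0.05,0.34,0.001,0,0,1],[0.02,0.1,0.68,0.001,0,0,1],[0.02,0.1,0.69,0.001,0,0,1],[0.03,0.1,0.69,0.001,0,0,1],[0.02,0.1,0.68,0.001,0,0,1]]]'

```text
time_s: 29.9
position: [0.5539, -0.0231, 0.1542]
tool_rot: [[-0.0, -0.876, 0.483], [0.0, 0.483, 0.876], [-1.0, 0.0, -0.0]]
ft_force: [0.5, 0.2, 0.4]
grip_width: 0.0857
```

Emit:
drive_tool --targets '[[[0.02,0.1,0.68,0.001,0,0,1],[0.03,0.1,0.69,0.001,0,0,1],[0.02,0.1,0.68,0.001,0,0,1],[0.03,0.11,0.68,0.001,0,0,1],[0.02,0.1,0.69,0.001,0,0,1]]]'

```text
time_s: 30.4
position: [0.6144, 0.139, 0.1481]
tool_rot: [[-0.0, -0.873, 0.487], [-0.0, 0.487, 0.873], [-1.0, 0.0, -0.0]]
ft_force: [0.5, 0.3, -0.3]
grip_width: 0.0855
```

Emit:
drive_tool --targets '[[[0.02,0.05,0.34,0.001,0,0,1],[0,0,0,0,0,0,1],[0,0,0,0,0,0,1],[0,0,0,0,0,0,1],[0,0,0,0,0,0,1]]]'

```text
time_s: 30.9
position: [0.6202, 0.1524, 0.1476]
tool_rot: [[0.0, -0.872, 0.489], [-0.0, 0.489, 0.872], [-1.0, -0.0, -0.0]]
ft_force: [-0.0, -0.7, 0.9]
grip_width: 0.0853
```

```bash
python3 plan.py 0.6203 0.1534 0.025 60.8 .4;  python3 - <<'E'
from rig import *
import cv2,pickle
p=get_image("wrist");pickle.dump(p,open("w14.pkl","wb"))
cv2.imwrite("pics/w14a.png",cv2.resize(p["image"][140:340,200:360,::-1],None,fx=3,fy=3,interpolation=cv2.INTER_CUBIC))
E
```

```text
t 30.9 now [0.6202 0.1524 0.1476] psi 60.71 err mm [ 1.000e-01  1.000e+00 -1.226e+02] rv [-0.002 -0.     0.   ] w 0.0853 F [-0.  -0.7  0.9] N 7
[[0.35,0.0,0.0,-0.0,-0.0,0.0,1],[0.35,0.0,0.01,-0.0,-0.0,0.0,1],[0.35,0.0,-0.0,-0.0,-0.0,0.0,1],[0.35,0.0,0.0,-0.0,-0.0,0.0,1],[0.35,0.01,0.0,-0.0,-0.0,0.0,1]]
[[0.35,-0.0,0.01,-0.0,-0.0,0.0,1],[0.35,-0.0,-0.0,-0.0,-0.0,0.0,1]]
```

View pics/w14a.png

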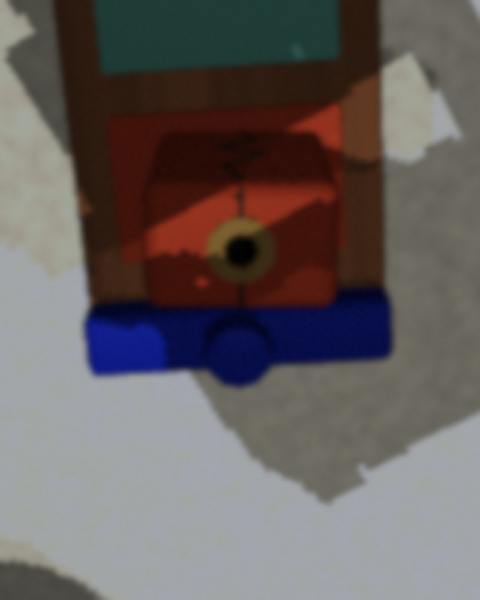

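```bash
python3 - <<'E'
from h import *; import pickle
c=fromcam(pickle.load(open("w14.pkl","rb")))
print(ray(c,((241.5)/3-.5+200,(250.5)/3-.5+140),.072).round(4))
E
```

```text
[0.6202 0.1537 0.072 ]
```

Emit:
drive_tool --targets '[[[0.3,0,0.01,0,0,0,1],[0.5,0,0,0,0,0,1],[0.5,0,0,0,0,0,1],[0.5,0,0,0,0,0,1],[0.3,0,0,0,0,0,1]]]'

```text
time_s: 31.45
position: [0.6198, 0.1533, 0.0405]
tool_rot: [[-0.002, -0.872, 0.489], [-0.0, 0.489, 0.872], [-1.0, 0.002, -0.001]]
ft_force: [0.1, -0.2, 0.5]
grip_width: 0.0854
```

Emit:
drive_tool --targets '[[[0.2,0,0,0,0,0,1],[0.12,0,0,0,0,0,1],[0,0,0,0,0,0,1],[0,0,0,0,0,0,1],[0,0,0,0,0,0,1]]]'

```text
time_s: 31.95
position: [0.621, 0.154, 0.0272]
tool_rot: [[0.002, -0.873, 0.488], [0.0, 0.488, 0.873], [-1.0, -0.001, 0.001]]
ft_force: [0.6, -0.7, 0.2]
grip_width: 0.0853
```

```bash
python3 plan.py 0.6203 0.1534 0.025 60.8 .4
```

```text
t 31.95 now [0.621  0.154  0.0272] psi 60.79 err mm [-0.7 -0.6 -2.2] rv [-0.     0.001  0.001] w 0.0853 F [ 0.6 -0.7  0.2] N 1
[[0.04,0.01,-0.02,-0.0,0.001,0.001,1]]
```

Emit:
drive_tool --targets '[[[0.03,0,-0.01,0,0,0,1],[0,0,0,0,0,0,-0.2],[0,0,0,0,0,0,-0.2],[0,0,0,0,0,0,-0.2],[0,0,0,0,0,0,-0.2]]]'

```text
time_s: 32.45
position: [0.6204, 0.1536, 0.025]
tool_rot: [[0.0, -0.873, 0.488], [0.0, 0.488, 0.873], [-1.0, -0.0, 0.0]]
ft_force: [0.9, -0.1, 1.4]
grip_width: 0.0456
```

Emit:
drive_tool --targets '[[[0,0,0,0,0,0,-0.2],[0,0,0,0,0,0,-0.2]]]'

```text
time_s: 32.65
position: [0.6205, 0.1536, 0.025]
tool_rot: [[0.0, -0.873, 0.488], [0.0, 0.488, 0.873], [-1.0, -0.0, 0.0]]
ft_force: [-0.6, 0.0, 2.4]
grip_width: 0.0457
```

```bash
python3 - <<'E'
from rig import *
from h import *
import cv2
p=get_image("wrist");cv2.imwrite("pics/w15.png",p["image"][:,:,::-1])
s=observe();print(s["position"],s["grip_width"],s["ft_force"])
c=fromcam(p);d=[proj(c,[s["position"]+[0,0,.072-s["position"][2]]])[0]];print("tcp-projected",d)
E
```

```text
[0.62041822 0.15360925 0.02500113] 0.04526548671894862 [0.5294516  0.46220515 2.40323282]
tcp-projected [array([278.1767099, 345.6884352])]
```

View pics/w15.png

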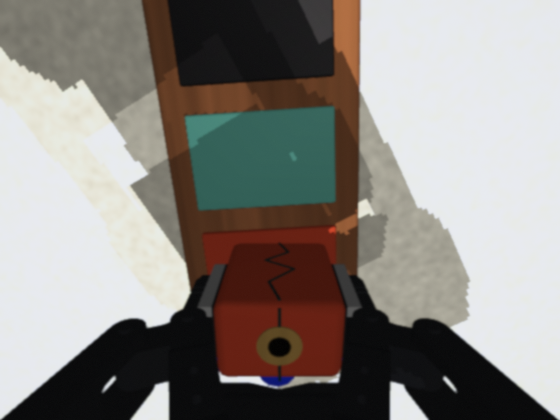

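```bash
python3 - <<'E'
from h import *
print(ray("top",(303,297),.06),ray("top",(315,113),.06))
E
```

```text
[0.37622509 0.00944662 0.06      ] [ 0.74315598 -0.01572555  0.06      ]
```

Emit:
drive_tool --targets '[[[-0.2,0,0,0,0,0,-0.2],[-0.4,0,0,0,0,0,-0.2],[-0.7,0,0,0,0,0,-0.2],[-0.8,0,0,0,0,0,-0.2],[-0.5,0,0,0,0,0,-0.2]]]'

```text
time_s: 33.2
position: [0.6207, 0.1536, 0.1584]
tool_rot: [[0.003, -0.873, 0.488], [0.0, 0.488, 0.873], [-1.0, -0.003, 0.002]]
ft_force: [0.1, 0.5, -1.7]
grip_width: 0.0458
```

```bash
python3 plan.py 0.4505 -0.1438 0.14 61.47 .75 -0.2 
```

```text
t 33.2 now [0.6207 0.1536 0.1584] psi 60.79 err mm [-170.2 -297.4  -18.4] rv [-0.012  0.002  0.003] w 0.0458 F [ 0.1  0.5 -1.7] N 10
[[0.04,0.01,-0.69,-0.001,0.0,0.0,-0.2],[0.03,0.0,-0.68,-0.001,0.0,0.0,-0.2],[0.04,0.01,-0.69,-0.001,0.0,0.0,-0.2],[0.03,0.01,-0.68,-0.001,0.0,0.0,-0.2],[0.04,0.01,-0.69,-0.001,0.0,0.0,-0.2]]
[[0.03,0.01,-0.68,-0.001,0.0,0.0,-0.2],[0.04,0.01,-0.69,-0.001,0.0,0.0,-0.2],[0.03,0.01,-0.68,-0.001,0.0,0.0,-0.2],[0.04,0.02,-0.69,-0.001,0.0,0.0,-0.2],[0.03,0.01,-0.68,-0.001,0.0,0.0,-0.2]]
```

The jar is about 100 mm from the finger's path, so it's clear.

Emit:
drive_tool --targets '[[[0,0,-0.34,-0.001,0,0,-0.2],[0.03,0,-0.68,-0.001,0,0,-0.2],[0.04,0.01,-0.69,-0.001,0,0,-0.2],[0.03,0.01,-0.68,-0.001,0,0,-0.2],[0.04,0.01,-0.69,-0.002,0,0,-0.2]]]'

```text
time_s: 33.7
position: [0.5432, 0.0188, 0.1483]
tool_rot: [[0.0, -0.876, 0.482], [-0.0, 0.482, 0.876], [-1.0, -0.0, 0.0]]
ft_force: [0.6, -0.8, -0.7]
grip_width: 0.0457
```

Emit:
drive_tool --targets '[[[0.03,0.01,-0.68,-0.001,0,0,-0.2],[0.04,0.01,-0.69,-0.001,0,0,-0.2],[0.03,0.01,-0.68,-0.001,0,0,-0.2],[0.04,0.02,-0.69,-0.001,0,0,-0.2],[0.03,0.01,-0.68,-0.002,0,0,-0.2]]]'

```text
time_s: 34.2
position: [0.4583, -0.1297, 0.1397]
tool_rot: [[0.0, -0.879, 0.477], [-0.0, 0.477, 0.879], [-1.0, -0.0, -0.0]]
ft_force: [1.6, 1.1, -0.7]
grip_width: 0.0455
```

Emit:
drive_tool --targets '[[[0,0.01,-0.35,0,0,0,-0.2],[0,0,0,0,0,0,-0.2],[0,0,0,0,0,0,-0.2],[0,0,0,0,0,0,-0.2],[0,0,0,0,0,0,-0.2]]]'

```text
time_s: 34.7
position: [0.4508, -0.1431, 0.1394]
tool_rot: [[0.0, -0.879, 0.476], [0.0, 0.476, 0.879], [-1.0, -0.0, 0.0]]
ft_force: [-0.1, -0.9, -0.7]
grip_width: 0.0456
```

```bash
python3 plan.py 0.4505 -0.1438 0.025 61.47 .4 -0.2 
```

```text
t 34.7 now [ 0.4508 -0.1431  0.1394] psi 61.56 err mm [  -0.3   -0.7 -114.4] rv [0.002 0.    0.   ] w 0.0456 F [-0.1 -0.9 -0.7] N 6
[[0.38,-0.0,-0.0,0.0,0.0,0.0,-0.2],[0.38,-0.0,-0.01,0.0,0.0,0.0,-0.2],[0.38,-0.0,0.0,0.0,0.0,0.0,-0.2],[0.39,-0.0,-0.0,0.0,0.0,0.0,-0.2],[0.38,-0.0,-0.0,0.0,0.0,0.0,-0.2]]
[[0.38,-0.0,-0.01,0.0,0.0,0.0,-0.2]]
```

Emit:
drive_tool --targets '[[[0.3,0,0,0.001,0,0,-0.2],[0.5,0,-0.01,0,0,0,-0.2],[0.5,0,0,0,0,0,-0.2],[0.4,0,0,0,0,0,-0.2],[0.3,0,0,0,0,0,-0.2]]]'

```text
time_s: 35.2
position: [0.4502, -0.1435, 0.0382]
tool_rot: [[-0.001, -0.879, 0.477], [0.001, 0.477, 0.879], [-1.0, 0.001, 0.0]]
ft_force: [0.3, -0.0, -0.9]
grip_width: 0.0454
```

Emit:
drive_tool --targets '[[[0.18,0,0,0,0,0,-0.2],[0.1,0,0,0,0,0,-0.2],[0,0,0,0,0,0,-0.2],[0,0,0,0,0,0,-0.2],[0,0,0,0,0,0,-0.2]]]'

```text
time_s: 35.7
position: [0.4505, -0.1445, 0.0259]
tool_rot: [[0.001, -0.878, 0.478], [-0.001, 0.478, 0.878], [-1.0, -0.001, -0.0]]
ft_force: [0.2, -0.1, -0.7]
grip_width: 0.0459
```

```bash
python3 plan.py 0.4505 -0.1438 0.019 61.47 .03 -0.2;python3 - <<'E'
from rig import *
import cv2,pickle
p=get_image("wrist");pickle.dump(p,open("w16.pkl","wb"));cv2.imwrite("pics/w16.png",p["image"][:,:,::-1])
E
```

```text
t 35.7 now [ 0.4505 -0.1445  0.0259] psi 61.43 err mm [-0.   0.7 -6.9] rv [-0.001 -0.     0.001] w 0.0459 F [ 0.2 -0.1 -0.7] N 5
[[0.03,0.0,0.0,-0.0,-0.0,0.0,-0.2],[0.03,0.0,0.0,-0.0,-0.0,0.0,-0.2],[0.02,0.0,0.01,-0.0,-0.0,0.0,-0.2],[0.03,0.01,-0.0,-0.0,-0.0,0.0,-0.2],[0.03,-0.0,0.0,-0.0,-0.0,0.0,-0.2]]
```

View pics/w16.png

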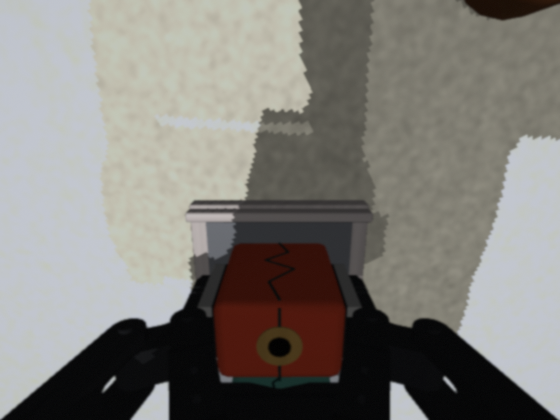

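The orange mould is over the last bay, with the end rib at row 213 spanning columns 187 to 372, so it's centred. I'll lower it.

Emit:
drive_tool --targets '[[[0.02,0,0.01,0,0,0,-0.2],[0.03,0,0,0,0,0,-0.2],[0.03,0,0,0,0,0,-0.2],[0.03,0,0,0,0,0,-0.2],[0.02,0,0,0,0,0,-0.2]]]'

```text
time_s: 36.25
position: [0.4504, -0.1439, 0.0189]
tool_rot: [[-0.0, -0.878, 0.478], [0.0, 0.478, 0.878], [-1.0, 0.0, -0.0]]
ft_force: [-4.8, 1.9, 15.4]
grip_width: 0.0455
```

Emit:
drive_tool --targets '[[[0.01,0,0,0,0,0,-0.2],[0,0,0,0,0,0,-0.2],[0.01,0,0,0,0,0,-0.2],[0,0,0,0,0,0,-0.2]]]'

```text
time_s: 36.65
position: [0.4504, -0.1439, 0.0189]
tool_rot: [[0.001, -0.878, 0.478], [-0.0, 0.478, 0.878], [-1.0, -0.001, -0.0]]
ft_force: [-4.3, 2.1, 15.8]
grip_width: 0.0454
```

Emit:
drive_tool --targets '[[[-0.02,0,0,0,0,0,-0.2],[-0.01,0,0,0,0,0,0.2],[0,0,0,0,0,0,0.5],[0,0,0,0,0,0,1],[0,0,0,0,0,0,1]]]'

```text
time_s: 37.15
position: [0.4505, -0.1439, 0.0192]
tool_rot: [[-0.0, -0.878, 0.478], [0.0, 0.478, 0.878], [-1.0, 0.0, 0.0]]
ft_force: [-0.8, -0.3, 0.3]
grip_width: 0.0851
```

Emit:
drive_tool --targets '[[[0,0,0,0,0,0,1],[-0.3,0,0,0,0,0,1],[-0.7,0,0,0,0,0,1],[-0.9,0,0,0,0,0,1],[-0.9,0,0,0,0,0,1]]]'

```text
time_s: 37.65
position: [0.4501, -0.1436, 0.1608]
tool_rot: [[-0.001, -0.878, 0.478], [0.001, 0.478, 0.878], [-1.0, 0.001, 0.0]]
ft_force: [0.4, -0.9, -0.2]
grip_width: 0.0855
```

Emit:
drive_tool --targets '[[[-0.6,0.3,0,0,0,0,1],[-0.4,0.6,0,0,0,0,1],[0,0.6,0,0,0,0,1],[0,0.3,0,0,0,0,1],[0,0,0,0,0,0,1]]]'

```text
time_s: 38.15
position: [0.3702, -0.0999, 0.2096]
tool_rot: [[0.0, -0.878, 0.478], [-0.0, 0.478, 0.878], [-1.0, -0.0, -0.0]]
ft_force: [-0.1, -0.9, -0.4]
grip_width: 0.085
```

Emit:
drive_tool --targets '[[[0,0,0,0,0,0,1],[0,0,0,0,0,0,1],[0,0,0,0,0,0,1],[0,0,0,0,0,0,1],[0,0,0,0,0,0,1]]]'

```text
time_s: 38.65
position: [0.3716, -0.101, 0.2092]
tool_rot: [[-0.0, -0.878, 0.478], [0.0, 0.478, 0.878], [-1.0, 0.0, 0.0]]
ft_force: [-0.4, 0.1, 0.2]
grip_width: 0.0854
```

```bash
python3 - <<'E'
from rig import *
import cv2,pickle
s=observe();print(s["time_s"],s["position"],s["ft_force"])
p=get_image("wrist");pickle.dump(p,open("w17.pkl","wb"));cv2.imwrite("pics/w17.png",p["image"][:,:,::-1])
p=get_image("top");cv2.imwrite("pics/t17.png",p["image"][:,:,::-1]);cv2.imwrite("pics/t17a.png",cv2.resize(p["image"][145:290,330:460,::-1],None,fx=4,fy=4,interpolation=cv2.INTER_CUBIC))
p=get_image("scene");cv2.imwrite("pics/s17.png",p["image"][:,:,::-1])
E
```

```text
38.65 [ 0.37162497 -0.10096696  0.20917778] [-0.43822596  0.13280558  0.1961833 ]
```

View pics/w17.png

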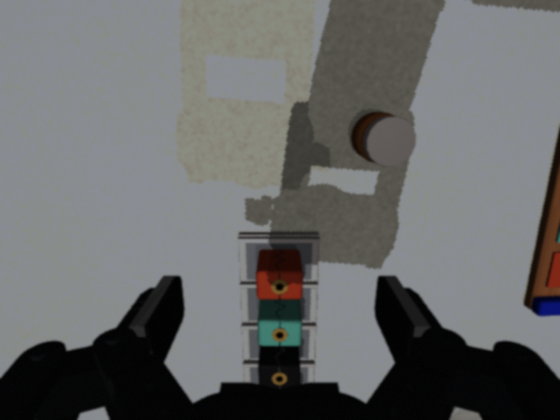

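View pics/t17a.png

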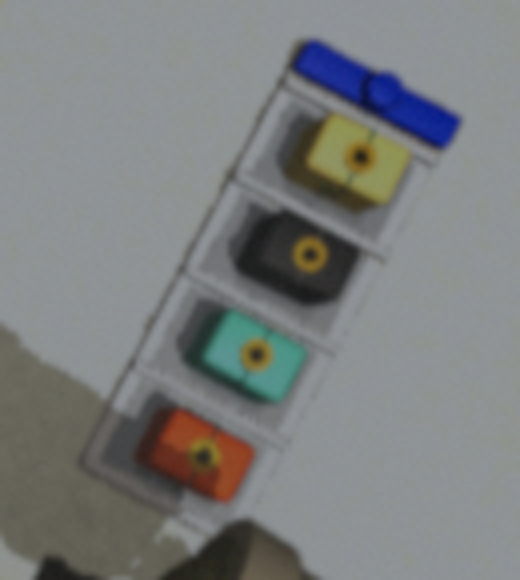

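View pics/s17.png

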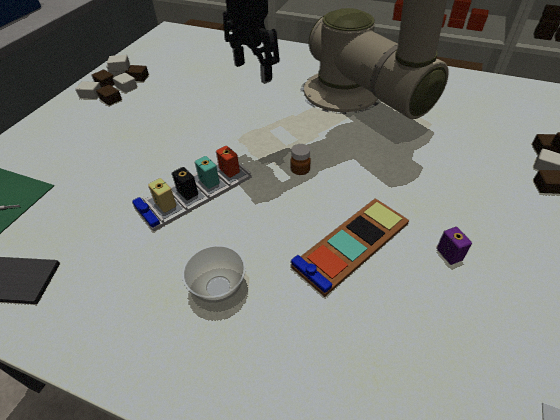

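```bash
python3 - <<'E'
from h import *
T=lambda u,v:((u+.5)/4-.5+330,(v+.5)/4-.5+145)
d=np.array([.8786,-.4776]);n=np.array([.4776,.8786])
for k,u in dict(cream=(360,157),charcoal=(310,254),teal=(256,354),orange=(203,457)).items():
    r=ray("top",T(*u),.066)[:2]-[.5251,-.1821];print(k,(r@d*1e3).round(1),(r@n*1e3).round(1))
from rig import close_job; print(close_job())
E
```

```text
cream 83.7 0.1
charcoal 29.1 -0.4
teal -27.4 0.2
orange -84.5 -0.3
the job is handed in; nothing more can be done
None
```

All four moulds are now in the tray in reverse order, and the job is handed in. From the tray's blue end they stand cream, charcoal, teal, orange. I lowered each one until the force reading showed it touching the bay floor, then let go and moved the arm clear. The whole job took about 39 s.

- **Position:** in the final top view every mould is within about 1.1 mm of its bay centre along the tray and 0.4 mm across. They look upright and square to the tray.
- **Bystanders:** the tub and jar look unmoved in the final pictures, judged by eye. I didn't touch the purple look-alike.
- **Disagreement:** the wrist camera put the tray about 2.4 mm to one side, across its width, of where the top and scene cameras did. I used the wrist value, and the final centring, measured relative to the tray in the top view, supports it.

No check failed.

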